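# Sort solid counterweight slugs from hollow spacer slugs by their heft

### The job

The three capped steel slugs under the strip light look the same, but some are solid counterweights for dish mounts and some are hollow spacers: feel how heavy each one is, then stand the solid ones upright in the square tray and the hollow ones upright in the round pan. Reach in under the light at a slant without knocking it, and leave the receiver lid, the fan housing and the tube of fuses where they are.

Things in the scene. Friction and masses are not known exactly. Their poses are not given: they have to be found in the camera images.
- slug_p_c (a point): centre (half-way up) of one of three capped steel slugs, all alike to the eye: plain round cylinder standing upright, 36 mm diameter, 90 mm tall, z axis along the cylinder. It starts on the rack board at a place drawn anew each time. One or two of the three are solid (0.6 to 0.8 kg), the rest are closed hollow tubes (0.15 to 0.2 kg); nothing visible tells which, only the effort of lifting does
- slug_q_c (a point): centre (half-way up) of one of three capped steel slugs, all alike to the eye: plain round cylinder standing upright, 36 mm diameter, 90 mm tall, z axis along the cylinder. It starts on the rack board at a place drawn anew each time. One or two of the three are solid (0.6 to 0.8 kg), the rest are closed hollow tubes (0.15 to 0.2 kg); nothing visible tells which, only the effort of lifting does
- slug_r_c (a point): centre (half-way up) of one of three capped steel slugs, all alike to the eye: plain round cylinder standing upright, 36 mm diameter, 90 mm tall, z axis along the cylinder. It starts on the rack board at a place drawn anew each time. One or two of the three are solid (0.6 to 0.8 kg), the rest are closed hollow tubes (0.15 to 0.2 kg); nothing visible tells which, only the effort of lifting does
- rack: fixed wooden board on the bench that the slugs stand on in a row along its y axis, about 110 mm apart, within 8 mm of x = 0. Origin: on the bench, on the line of the slugs; the board is 15 mm thick, from 40 mm before the origin (-x, the robot's side) to 60 mm behind, 380 mm long in y. z up
- lamp: fixed bench strip light straight above the row of slugs, same origin and axes as the rack: a bar 390 mm long in y, from x = -10 to +50 mm, its underside 200 mm and its top 224 mm above the bench, on two 12 mm posts at x = 45 mm, y = -180 and +180 mm. It leaves no room for a gripper coming straight down on a slug; a tool leaning back towards the robot by about 30 to 45 degrees fits below its front edge
- tray: fixed square steel tray, 170 by 170 mm outside, walls 4 mm thick and 25 mm high, open above; its floor is about 5 mm thick. Origin: centre of its underside, z up. It stands on one side of the rack, the round pan on the other; sides are drawn anew
- pan: fixed round steel pan, 178 mm across outside, walls 4 mm thick and 25 mm high, open above, inner radius at the floor about 80 mm, floor about 4 mm thick. Origin: centre of its underside, z up
- lid: bystander: loose flat steel receiver lid, 120 (x) by 170 (y) by 12 mm, lying on the bench between tray and pan, in front of the rack; origin centre of its underside
- fan: bystander: loose tan plastic fan housing, 120 by 120 by 30 mm, lying beside the lid in front of the rack; origin centre of its underside
- fuses: bystander: purple glass tube of fuses standing on its end beside the left end of the rack, 33 mm across, 100 mm tall; origin centre of its underside
Not all that is in view belongs to the job. What is shaped like the part that bears slug_p_c but brown is not meant.

How it is judged:
By the outcome, as a careful person would: the job done as asked, in the order asked, and still so for the second after the job is handed in, with the robot touching nothing.
It also fails if it takes over 72 s, if anything falls off the work surface, if the arm or the gripper's body presses on something with over 40 N, if the wrist force passes 120 N, or if a joint passes its speed limit or range.

### The arm

A 6-joint arm with a two-finger parallel gripper is mounted at the origin on the work surface. World frame = base frame: x ahead of the robot, y to its left, z up, the work surface at z = 0. Lengths are in m, angles in rad, forces in N, time in s.
With the tool pointing down it reaches from about 0.35 to 0.975 m from the base axis. Payload 7.1 kg.
Tool frame: the origin (TCP) lies midway between the tips of the shut fingers; the grasp point (between the pads) lies grip_depth behind it (grip_depth is the distance from the TCP to the grasp point, in m); z points along the fingers, y is the direction in which the jaws open and shut (so a half turn about z gives the same grasp; the last joint's range is limited). The gripper opens to 88 mm and grips with 3 to 60 N. Pads are 20 mm wide; open, the fingers measure 115 mm over their backs; the gripper's body (75 mm by 178 mm) begins 61 mm behind the grasp point.
Start: joints at [1.28, 0.423, 1.63, -0, 1.089, -0.019], TCP at [0.168, 0.602, 0.223] pointing down, gripper open.
Joint ranges: [-3, 3], [-0.9, 2.11], [0.09, 2.58], [-1.31, 4.45], [0.11, 2.69], [-2.54, 2.54]. Speed limits (rad/s): [2.39, 2.39, 3.01, 3.14, 3.14, 3.14].

### API

Orientations are given as [roll, pitch, yaw] about the fixed x, y, z axes, in that order (R = Rz(yaw) Ry(pitch) Rx(roll)).
In Python, from plant import * gives the robot as it stands. The module is installed in compiled form; this text tells all that it offers.
- The arm moves only by the tool play_rows, never from a script. Its argument "increments" is a list of rows, each a list of 7 numbers: the shift along the tool's x, y, z in cm, then the turn, a rotation vector about the tool's x, y, z in degrees, then the finger opening in cm, from 0 to 8.78. In form: [[x, y, z, rx, ry, rz, claw], ...]. A call has 1 to 20 rows; each row shifts and turns the commanded pose from where the row before left it, along the tool's axes as they then stand; what a row does not reach is not made up. A row lasts 1/8 s, in which the tool goes at most 62.5 mm and 10.7 degrees, less where a joint would pass 70% of its speed; a pose out of reach is approached as far as the arm can. A call is refused whole if a number of a shift passes 6.25 or a number of a turn 10.7, either way. A call with a gripper value outside its range is refused whole. The fingers move at their own pace and stop on an object; "newtons" is the grip in N (left out, the last holds). Time passes only in rows, so rows that do not move let the fingers close. It gives the time, the measured TCP pose, the force and the opening at its end, in the units of the state.
- get_state(): the state, without advancing time (a new reading comes with each control period).
- grab_frame(name): name is "scene" or "top" or "wrist"; returns a dict with "img" (384x512x3 uint8, red, green, blue), "mtx" (3x3 intrinsics, pixels), "world_from_camera" (4x4, takes a point from camera to world coordinates); the wrist camera has in their place "hand_eye" (4x4, takes a point from camera to tool coordinates, whose origin is the TCP and whose axes are the flange's). Camera axes: x right, y up, looking along -z (the intrinsics and any distortion apply to the point x, -y, -z); pixel columns grow to the right and rows downward; lengths in m; the calibration is good to about 2 mm. A picture is of the moment at which its call begins: read the wrist's pose just before it. There is no depth.
- job_done(): hands the job in, once; it reports no verdict.
The state is a dict: "time_s": time; "joint_positions": joint angles; "qd": joint speeds; "joint_torque": joint torques, N m; "tcp_pos": TCP position; "tool_rot": TCP orientation; "contact_force": force on the tool from outside, world axes, zero at the start; "torque": the same for the moment, N m; "gripper_width": opening from 0.0 (shut) to 1.0 (fully open).
Only numpy, scipy, OpenCV 4.12 (cv2) and the standard library are available. Lean on these libraries where they do the work, as an engineer would, in place of code of your own. Each camera call takes 0.05 s, during which the arm holds its last target.

## Working session

There is one attempt and no reset: what is moved stays moved. The work goes in short steps, Python scripts to look and compute and a tool call to move; the robot and the scene stay as the last step left them, time stands still between calls to the robot, and variables do not carry over. Pictures are saved under pics/ and viewed, and the job is handed in when it is done.

Besides the shell and the picture viewer there is one more tool, called as name(argument=value, ...) on one line, values as JSON. play_rows: Moves the arm, as the interface text tells. Its arguments: {"type":"object","properties":{"increments":{"type":"array","items":{"type":"array","items":{"type":"number"}}},"newtons":{"type":"number"}},"required":["increments"]}

```bash
mkdir -p pics; ls
python3 - <<'E'
from plant import *
import cv2,numpy as np
s=get_state(); print(s)
for n in ["scene","top","wrist"]:
    f=grab_frame(n); cv2.imwrite(f"pics/{n}0.png",f["img"][:,:,::-1]); 
    np.savez(f"{n}0.npz",**{k:v for k,v in f.items()})
    print(n,{k:np.round(v,4).tolist() for k,v in f.items() if k!="img"})
E
```

```text
pics
{'time_s': 0.0, 'joint_positions': array([ 1.28001698e+00,  4.23819818e-01,  1.63066508e+00, -2.72907523e-05,
        1.08858875e+00, -1.90131224e-02]), 'qd': array([ 0.00175558,  0.00170001,  0.0007388 , -0.00093595, -0.00138126,
       -0.00108888]), 'joint_torque': array([-2.57298670e-03, -5.44618285e+01, -2.73658919e+01,  6.42248732e-02,
        2.27102812e-02, -1.33359408e-04]), 'tcp_pos': array([0.16760648, 0.60154735, 0.22192461]), 'tool_rot': array([-3.14011147e+00, -4.00091292e-06,  2.86983910e+00]), 'contact_force': array([-0.30939309,  0.04477447, -0.9226276 ]), 'torque': array([ 0.05954111, -0.03758068, -0.03999014]), 'gripper_width': 0.9996159323218329}
scene {'mtx': [[394.8912, 0.0, 260.7496], [0.0, 394.8912, 192.3967], [0.0, 0.0, 1.0]], 'world_from_camera': [[0.6508, -0.647, 0.3974, 0.965], [0.7592, 0.546, -0.3544, -0.3387], [0.0123, 0.5323, 0.8465, 0.865], [0.0, 0.0, 0.0, 1.0]]}
top {'mtx': [[423.3921, 0.0, 251.9339], [0.0, 423.3921, 188.3712], [0.0, 0.0, 1.0]], 'world_from_camera': [[-0.0267, 0.981, -0.1921, 0.4086], [-0.9996, -0.0237, 0.0177, 0.0178], [0.0128, 0.1925, 0.9812, 1.0282], [0.0, 0.0, 0.0, 1.0]]}
wrist {'mtx': [[293.6055, 0.0, 254.2313], [0.0, 293.6055, 189.2049], [0.0, 0.0, 1.0]], 'hand_eye': [[0.0013, 0.9595, 0.2816, 0.0774], [1.0, -0.0013, -0.0001, -0.0005], [0.0003, 0.2816, -0.9595, -0.161], [0.0, 0.0, 0.0, 1.0]]}
```

View pics/scene0.png

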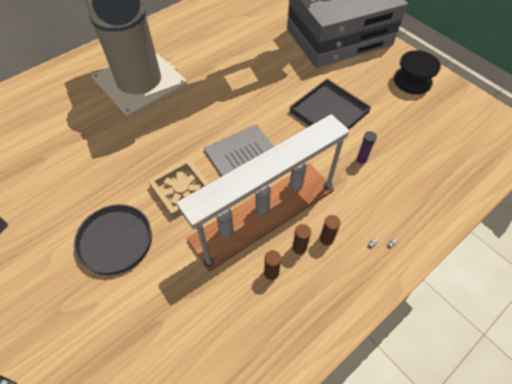

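View pics/top0.png

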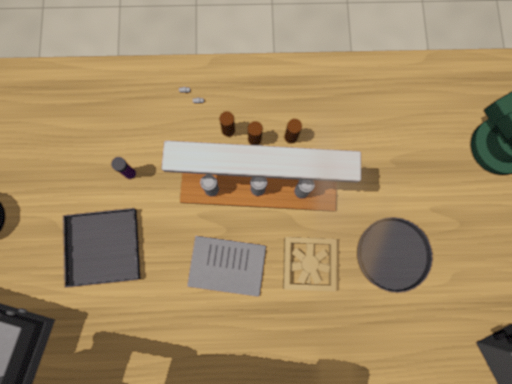

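View pics/wrist0.png

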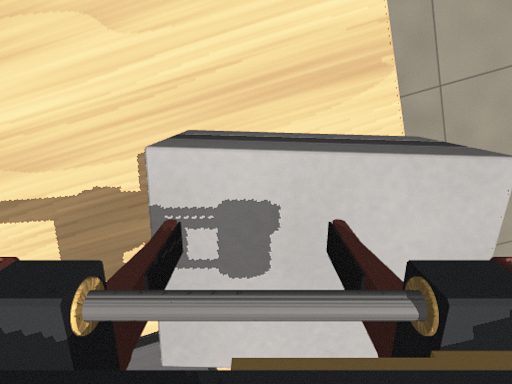

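Scene view: the base is at upper left, the pan at (113,240), the tray at (330,108), and the fuses at (367,148). The lid is at (240,150) and the fan at (180,187).

Candidates for the slugs in the top view:
- Grey cylinders on the board under the light: (208,184), (259,185) and (305,188). These are the wanted ones.
- Brown cylinders behind the light: (227,123), (255,132) and (293,130). These are decoys.
- Purple fuse tube: (123,168). This is a bystander.

I'll check the choice in a close crop.

```bash
cat > h.py <<'E'
import numpy as np,cv2
from scipy.spatial.transform import Rotation as Rn
def load(n): 
    d=np.load(n+".npz"); return {k:d[k] for k in d.files}
def ray(f,u,v,T=None):
    T=f["world_from_camera"] if T is None else T
    K=f["mtx"]; d=np.array([(u-K[0,2])/K[0,0],-(v-K[1,2])/K[1,1],-1.])
    return T[:3,3],T[:3,:3]@d
def onz(f,u,v,z,T=None):
    o,d=ray(f,u,v,T); return o+d*(z-o[2])/d[2]
def proj(f,p,T=None):
    T=f["world_from_camera"] if T is None else T
    K=f["mtx"]; c=T[:3,:3].T@(np.asarray(p)-T[:3,3]); return np.array([K[0,2]+K[0,0]*c[0]/-c[2],K[1,2]-K[1,1]*c[1]/-c[2]])
E
python3 - <<'E'
from h import *
t=load("top0"); s=load("scene0")
a=cv2.resize(t["img"][130:220,150:390],None,fx=3.3,fy=3.3,interpolation=cv2.INTER_CUBIC)
b=cv2.resize(s["img"][115:275,170:360],None,fx=3.5,fy=3.5,interpolation=cv2.INTER_CUBIC)
cv2.imwrite("pics/ct.png",a[:,:,::-1]);cv2.imwrite("pics/cs.png",b[:,:,::-1])
def pr(n,u,v,z,f=t): print(n,np.round(onz(f,u,v,z),4))
# rack board corners top (z=.015)
for c in [(181,204),(336,210)]: pr("rackfront",*c,.015)
for c in [(163,173),(359,181)]: pr("lampfront bottom",*c,.2)
for c in [(165,142),(360,151)]: pr("lampback top",*c,.224)
for c in [(208,184),(259,185),(305,188)]: pr("slugtop",*c,.105)
for n,c in dict(fuse=(119,162)).items(): pr(n,*c,.1)
# tray rim, pan rim
for c in [(64,216),(136,209),(141,279),(67,287)]: pr("tray rim",*c,.025)
pr("pan",395,255,.025)
for c in [(358,255),(432,255),(395,218),(395,291)]: pr("pan",*c,.025)
for c in [(195,237),(266,241),(262,296),(189,289)]: pr("lid",*c,.012)
for c in [(285,237),(338,238),(337,290),(284,289)]: pr("fan",*c,.03)
for c in [(0,305),(53,320)]: pr("box",*c,.1)
E
```

```text
rackfront [0.5726 0.1719 0.015 ]
rackfront [ 0.5487 -0.2025  0.015 ]
lampfront bottom [0.6064 0.1801 0.2   ]
lampfront bottom [ 0.5806 -0.2123  0.2   ]
lampback top [0.6634 0.1723 0.224 ]
lampback top [ 0.6361 -0.2122  0.224 ]
slugtop [0.6016 0.0986 0.105 ]
slugtop [ 0.5966 -0.0148  0.105 ]
slugtop [ 0.5873 -0.1169  0.105 ]
fuse [0.658  0.2988 0.1   ]
tray rim [0.549 0.447 0.025]
tray rim [0.5616 0.2773 0.025 ]
tray rim [0.3979 0.2616 0.025 ]
tray rim [0.3845 0.4305 0.025 ]
pan [ 0.4372 -0.3325  0.025 ]
pan [ 0.4395 -0.2452  0.025 ]
pan [ 0.4349 -0.42    0.025 ]
pan [ 0.5245 -0.3405  0.025 ]
pan [ 0.355  -0.3249  0.025 ]
lid [0.4925 0.1386 0.012 ]
lid [ 0.4786 -0.0307  0.012 ]
lid [ 0.3514 -0.0171  0.012 ]
lid [0.3719 0.1527 0.012 ]
fan [ 0.4856 -0.0748  0.03  ]
fan [ 0.48   -0.1996  0.03  ]
fan [ 0.3611 -0.1894  0.03  ]
fan [ 0.3667 -0.0675  0.03  ]
box [0.3531 0.5378 0.1   ]
box [0.3196 0.425  0.1   ]
```

View pics/ct.png

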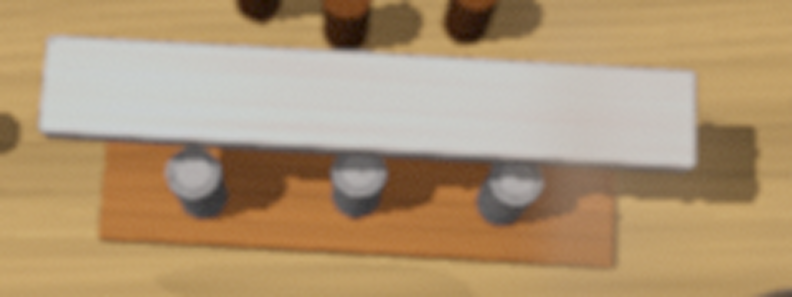

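View pics/cs.png

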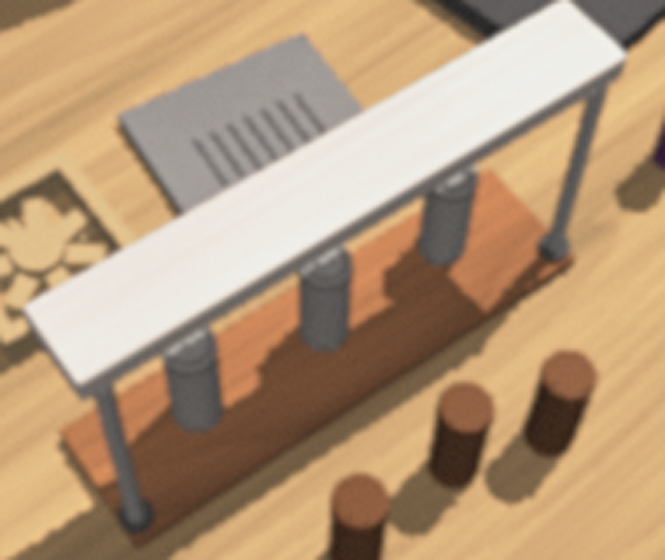

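The crop confirms three grey slugs on the board in front of the light's edge. Their top discs in the top frame are at about (208.8,182.7), (258.5,182.7) and (306.4,185.5). The brown ones stand behind on the bench. Next I measure precisely and write a planner.

```bash
cat >> h.py <<'E'
def rotT(az,th):  # az: approach azimuth deg, th: lean deg ; tool x = underside
    z=np.array([np.sin(th),0,-np.cos(th)]);x=np.array([-np.cos(th),0,-np.sin(th)])
    M=np.c_[x,np.cross(z,x),z]; return Rn.from_euler('z',az).as_matrix()@M
def Rd(az,th): return rotT(np.radians(az),np.radians(th))
def plan(p,R,P2,R2,claw,vmax=3.5,wmax=7.,dec=1):
    P2=np.asarray(P2,float);p=np.array(p,float)
    rv=Rn.from_matrix(R.T@R2).as_rotvec(); ang=np.degrees(np.linalg.norm(rv)); n=int(max(1,np.ceil(np.linalg.norm(P2-p)*100/vmax),np.ceil(ang/wmax)))
    p0=p.copy();R0=R.copy();rows=[]
    for i in range(1,n+1):
        pt=p0+(P2-p0)*i/n; Rt=R0@Rn.from_rotvec(rv*i/n).as_matrix()
        d=np.round(R.T@(pt-p)*100,dec); r=np.round(np.degrees(Rn.from_matrix(R.T@Rt).as_rotvec()),dec)
        p=p+R@d/100; R=R@Rn.from_rotvec(np.radians(r)).as_matrix()
        rows.append([*d,*r,claw])
    return rows,p,R
def cur():
    import plant; s=plant.get_state(); return s["tcp_pos"],Rn.from_euler('xyz',s["tool_rot"]).as_matrix(),s
def show(rows): 
    print(len(rows)); print("["+",".join("["+",".join(f"{x+0:g}" for x in r)+"]" for r in rows)+"]")
def go(wps,dec=1,p=None,R=None):
    if p is None: p,R,_=cur()
    al=[]
    for w in wps:
        P2,R2,claw=w[:3]; kw=w[3] if len(w)>3 else {}
        r,p,R=plan(p,R,P2,R2,claw,dec=dec,**kw); al+=r
    show(al); print("end",np.round(p,4)); return p,R
E
python3 - <<'E'
from h import *
import plant
print([k for k in dir(plant) if not k.startswith('__')])
try: print(plant.grip_depth)
except Exception as e: print(e)
t=load("top0");s=load("scene0")
for u,v in [(208.8,182.7),(258.5,182.7),(306.4,185.5)]:
    P=onz(t,u,v,.105); b=onz
    print(np.round(P,4), "scene proj base/top",np.round(proj(s,[P[0],P[1],.015]),1),np.round(proj(s,P),1))
# box height from scene: two views
for uv in [(289,22),(321,60)]: pass
E
```

```text
['Unreachable', 'get_state', 'grab_frame', 'grip_depth', 'job_done']
0.0187
[0.6045 0.0968 0.105 ] scene proj base/top [293.9 185.2] [297.1 164.5]
[ 0.6018 -0.0138  0.105 ] scene proj base/top [260.7 208.6] [261.2 189. ]
[ 0.5929 -0.1204  0.105 ] scene proj base/top [224.4 231.1] [221.7 212.7]
```

Run:
```python
from h import *
p,R,s=cur()
go([([.20,.58,.30],R,8.7),([.45,.16,.30],Rd(-3.65,30),8.7,dict(vmax=4))])
```

```text
16
[[-1.2,-0.4,-2.6,0,0,0,8.7],[-1.3,-0.4,-2.6,0,0,0,8.7],[-1.2,-0.4,-2.6,0,0,0,8.7],[-2.7,-2.6,0,-0.2,-2.3,-0.9,8.7],[-2.7,-2.6,0.1,-0.3,-2.3,-0.9,8.7],[-2.6,-2.7,0.2,-0.2,-2.3,-0.9,8.7],[-2.6,-2.7,0.3,-0.3,-2.3,-0.9,8.7],[-2.5,-2.8,0.4,-0.2,-2.3,-0.9,8.7],[-2.5,-2.8,0.4,-0.3,-2.3,-0.9,8.7],[-2.4,-2.9,0.6,-0.2,-2.3,-0.9,8.7],[-2.3,-2.9,0.6,-0.3,-2.3,-0.9,8.7],[-2.2,-2.9,0.7,-0.2,-2.3,-0.9,8.7],[-2.2,-2.9,0.8,-0.2,-2.3,-0.8,8.7],[-2.1,-3,0.9,-0.3,-2.3,-0.9,8.7],[-2,-3.1,0.9,-0.2,-2.3,-0.9,8.7],[-2,-3,1,-0.3,-2.3,-0.9,8.7]]
end [0.4501 0.1604 0.3005]
```

play_rows(increments=[[-1.2,-0.4,-2.6,0,0,0,8.7],[-1.3,-0.4,-2.6,0,0,0,8.7],[-1.2,-0.4,-2.6,0,0,0,8.7],[-2.7,-2.6,0,-0.2,-2.3,-0.9,8.7],[-2.7,-2.6,0.1,-0.3,-2.3,-0.9,8.7],[-2.6,-2.7,0.2,-0.2,-2.3,-0.9,8.7],[-2.6,-2.7,0.3,-0.3,-2.3,-0.9,8.7],[-2.5,-2.8,0.4,-0.2,-2.3,-0.9,8.7],[-2.5,-2.8,0.4,-0.3,-2.3,-0.9,8.7],[-2.4,-2.9,0.6,-0.2,-2.3,-0.9,8.7],[-2.3,-2.9,0.6,-0.3,-2.3,-0.9,8.7],[-2.2,-2.9,0.7,-0.2,-2.3,-0.9,8.7],[-2.2,-2.9,0.8,-0.2,-2.3,-0.8,8.7],[-2.1,-3,0.9,-0.3,-2.3,-0.9,8.7],[-2,-3.1,0.9,-0.2,-2.3,-0.9,8.7],[-2,-3,1,-0.3,-2.3,-0.9,8.7]], newtons=40)

```text
time_s: 2.15
tcp_pos: [0.4505, 0.1597, 0.3007]
tool_rot: [3.14, 0.525, 3.078]
contact_force: [-0.5, -0.3, 0.1]
gripper_width: 0.993
```

Run:
```python
from h import *
import plant
p,R,s=cur()
print({k:np.round(v,3) for k,v in s.items()}); print(np.round(R-Rd(-3.65,30),3))
f=plant.grab_frame("wrist"); cv2.imwrite("pics/w1.png",f["img"][:,:,::-1])
np.savez("w1.npz",p=p,R=R,**f)
```

```text
{'time_s': np.float64(2.15), 'joint_positions': array([ 0.485, -0.079,  2.162, -0.446,  0.648, -0.72 ]), 'qd': array([-0.756, -0.08 ,  0.186, -0.049, -0.618, -0.714]), 'joint_torque': array([  5.135, -23.211, -28.332,  -0.827,  -0.299,   0.995]), 'tcp_pos': array([0.45 , 0.16 , 0.301]), 'tool_rot': array([3.14 , 0.525, 3.078]), 'contact_force': array([-0.486, -0.263,  0.123]), 'torque': array([-0.015,  0.201,  0.033]), 'gripper_width': np.float64(0.993)}
[[ 0.001 -0.     0.001]
 [ 0.     0.     0.001]
 [-0.001  0.001  0.001]]
```

View pics/w1.png

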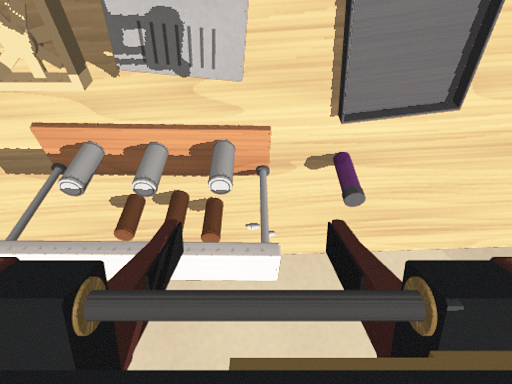

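Wrist view: the three slugs' cap faces are at about (73,186), (147,187) and (221,186). The purple fuses stand at the right, and the brown ones are behind the posts. I'll cross-check positions.

Run:
```python
from h import *
f=load("w1"); T=np.eye(4);T[:3,:3]=f["R"];T[:3,3]=f["p"]; T=T@f["hand_eye"]
c=cv2.resize(f["img"][120:210,40:260],None,fx=3.5,fy=3.5,interpolation=cv2.INTER_CUBIC);cv2.imwrite("pics/w1c.png",c[:,:,::-1])
for uv in [(221,186),(147,187),(73,186)]: print(np.round(onz(f,*uv,.105,T),4))
for P in [(.6045,.0968),(.6018,-.0138),(.5929,-.1204)]: print(proj(f,[*P,.105],T),proj(f,[*P,.015],T))
```

```text
[0.6034 0.1019 0.105 ]
[ 0.5987 -0.0056  0.105 ]
[ 0.59   -0.1116  0.105 ]
[217.63255207 186.66053238] [222.22433056 147.71701024]
[142.14434784 188.70136804] [156.2513514  149.73176977]
[ 68.12332143 187.67851169] [ 91.6709214 148.7000038]
```

View pics/w1c.png

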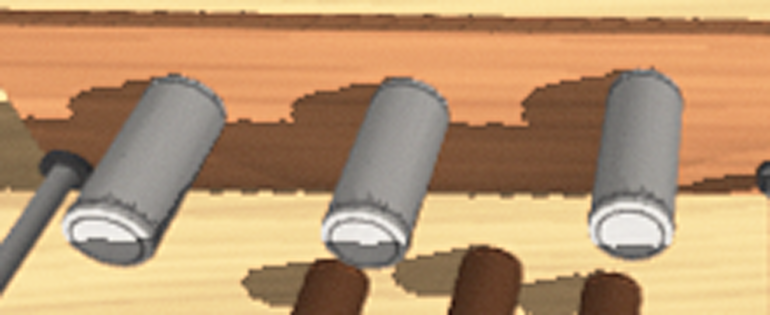

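Run:
```python
from h import *
R2=Rd(-3.65,40); G=np.array([.604,.099,.065]); z=R2[:,2]
go([(G+(.0187-.14)*z,R2,8.7),(G+(.0187-.14)*z,R2,8.7)])
```

```text
6
[[0.1,-1,3.2,0,-2,0,8.7],[0.2,-0.9,3.3,0,-1.9,0,8.7],[0.2,-1,3.2,0,-2,0,8.7],[0.4,-0.9,3.3,0,-2,0,8.7],[0.6,-1,3.2,0,-2,0,8.7],[0,0,0,0,0,0,8.7]]
end [0.5261 0.1041 0.1574]
```

play_rows(increments=[[0.1,-1,3.2,0,-2,0,8.7],[0.2,-0.9,3.3,0,-1.9,0,8.7],[0.2,-1,3.2,0,-2,0,8.7],[0.4,-0.9,3.3,0,-2,0,8.7],[0.6,-1,3.2,0,-2,0,8.7],[0,0,0,0,0,0,8.7],[0,0,0,0,0,0,8.7]])

```text
time_s: 3.08
tcp_pos: [0.5268, 0.1121, 0.1899]
tool_rot: [-3.136, 0.651, 3.078]
contact_force: [-0.5, 0.4, -0.1]
gripper_width: 0.993
```

Run:
```python
from h import *
import plant
p,R,s=cur()
print({k:np.round(v,3) for k,v in s.items()}); print(np.round(R-Rd(-3.65,40),3))
f=plant.grab_frame("wrist"); cv2.imwrite("pics/w2.png",f["img"][:,:,::-1])
np.savez("w2.npz",p=p,R=R,**f)
f=plant.grab_frame("scene"); cv2.imwrite("pics/s2.png",f["img"][:,:,::-1])
```

```text
{'time_s': np.float64(3.075), 'joint_positions': array([ 0.321,  0.212,  2.253, -1.311,  0.243,  0.045]), 'qd': array([ 0.007, -0.01 ,  0.003,  0.   , -0.001,  0.002]), 'joint_torque': array([-3.0100e-01, -3.2284e+01, -1.9228e+01, -5.5500e-01,  1.3600e-01,
       -3.0000e-03]), 'tcp_pos': array([0.527, 0.112, 0.19 ]), 'tool_rot': array([-3.136,  0.651,  3.078]), 'contact_force': array([-0.512,  0.429, -0.147]), 'torque': array([ 0.035,  0.329, -0.005]), 'gripper_width': np.float64(0.993)}
[[-0.029  0.003 -0.037]
 [ 0.002 -0.    -0.003]
 [ 0.037 -0.004 -0.029]]
```

View pics/w2.png

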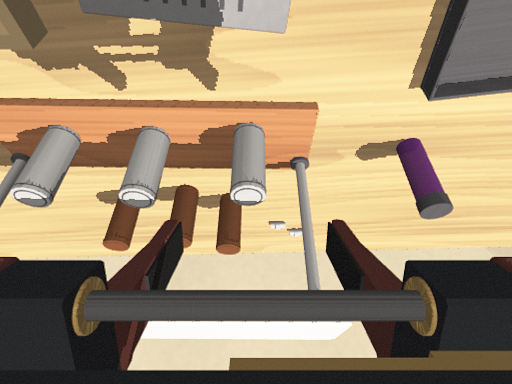

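View pics/s2.png

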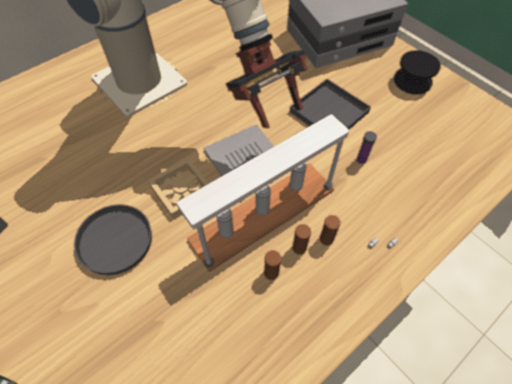

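The wrist is near its singularity: q5 is small and q4 sits at its lower limit. I'll fit the kinematics so I can plan with the joints in mind.

```bash
cat > kin.py <<'E'
import numpy as np
from scipy.optimize import least_squares
from scipy.spatial.transform import Rotation as Rn
LO=np.array([-3,-.9,.09,-1.31,.11,-2.54]);HI=np.array([3,2.11,2.58,4.45,2.69,2.54])
def fkR(q,s4=1,s6=1,c=np.pi/2):
    return (Rn.from_euler('z',q[0])*Rn.from_euler('y',q[1]+q[2])*Rn.from_euler('z',s4*q[3])*Rn.from_euler('y',q[4])*Rn.from_euler('z',s6*q[5]+c)).as_matrix()
def fk(q,P,**k):
    a,h,L2,L3,e,d=P
    t=q[1]+q[2]; r=a+L2*np.sin(q[1])+L3*np.sin(t)+e*np.cos(t); z=h+L2*np.cos(q[1])+L3*np.cos(t)-e*np.sin(t)
    R=fkR(q,**k); return np.array([r*np.cos(q[0]),r*np.sin(q[0]),z])+d*R[:,2],R
E
python3 - <<'E'
from kin import *
from h import cur,load
Q=[[1.28001698,.423819818,1.63066508,-2.729e-5,1.08858875,-.0190131],[.485,-.079,2.162,-.446,.648,-.72]]
Po=[[.16760648,.60154735,.22192461],[.4505,.1597,.3007]]
eu=[[-3.14011147,0,2.8698391],[3.14,.525,3.078]]
p,R,s=cur(); Q.append(s["joint_positions"]);Po.append(p);eu.append(s["tool_rot"])
for s4 in (1,-1):
  for s6 in (1,-1):
    for c in (np.pi/2,-np.pi/2,0,np.pi):
      e=[np.degrees((Rn.from_matrix(fkR(q,s4,s6,c)).inv()*Rn.from_euler('xyz',u)).magnitude()) for q,u in zip(Q,eu)]
      if max(e)<15: print(s4,s6,c,e)
E
```

```text
1 1 1.5707963267948966 [np.float64(0.00022927366452258583), np.float64(0.033468260819250195), np.float64(1.609129730196849e-14)]
```

Run:
```python
from kin import *
from h import cur,load
Q=[[1.28001698,.423819818,1.63066508,-2.729e-5,1.08858875,-.0190131],[.485,-.079,2.162,-.446,.648,-.72]]
Po=[[.16760648,.60154735,.22192461],[.4505,.1597,.3007]]
p,R,s=cur(); Q.append(s["joint_positions"]);Po.append(p)
w=[1,.1,1]
f=lambda P:np.concatenate([w[i]*(fk(Q[i],P)[0]-Po[i]) for i in range(3)])
A=np.array([(f(np.eye(6)[i])-f(np.zeros(6))) for i in range(6)]).T
print(np.linalg.svd(A)[1]); x=np.linalg.lstsq(A,-f(np.zeros(6)),rcond=None)[0]; print(x,f(x))
# without e
x=np.linalg.lstsq(np.delete(A,4,1),-f(np.zeros(6)),rcond=None)[0]; print(x)
print(0.35,.975)
np.save("Q.npy",np.array(Q));np.save("Po.npy",np.array(Po))
```

```text
[2.71666055 2.07678598 0.53901882 0.25834251 0.09369596 0.02558098]
[0.05746344 0.25402897 0.52396907 0.42809408 0.05845518 0.25879705] [ 1.14031672e-02 -3.39831644e-03  8.46329418e-05 -2.04326672e-04
  4.63133466e-05 -9.06582989e-04  2.90926848e-05 -7.99985868e-05
  6.02535709e-06]
[0.00780458 0.09357355 0.62810124 0.40453163 0.25523478]
0.35 0.975
```

Run:
```python
from h import *
R2=Rd(-3.65,30);
p,R=go([([.46,.14,.29],R2,8.7)])
p,R=go([([.46,-.04,.32],Rd(-3.65,20),8.7)],p=p,R=R)
p,R=go([([.46,-.22,.30],Rd(-3.65,25),8.7)],p=p,R=R)
```

```text
4
[[-0.2,0.6,-3,-0.1,1.8,0,8.7],[0,0.5,-3,0,1.9,0,8.7],[0,0.6,-3.1,-0.1,1.8,0,8.7],[0.2,0.6,-3,-0.1,1.8,0,8.7]]
end [0.4597 0.14   0.2899]
6
[[-0.4,-3,-0.3,0,1.7,0,8.7],[-0.4,-3,-0.4,0,1.6,0,8.7],[-0.4,-3,-0.4,0,1.7,0,8.7],[-0.4,-3,-0.3,0,1.7,0,8.7],[-0.4,-3,-0.4,0,1.7,0,8.7],[-0.4,-3,-0.4,0,1.6,0,8.7]]
end [ 0.4602 -0.0404  0.32  ]
6
[[-0.1,-3,0.4,0,-0.8,0,8.7],[0,-3,0.4,0,-0.9,0,8.7],[-0.1,-3,0.3,0,-0.8,0,8.7],[0,-2.9,0.4,0,-0.8,0,8.7],[-0.1,-3,0.4,0,-0.8,0,8.7],[0,-3,0.4,0,-0.9,0,8.7]]
end [ 0.4602 -0.2198  0.2997]
```

play_rows(increments=[[-0.2,0.6,-3,-0.1,1.8,0,8.7],[0,0.5,-3,0,1.9,0,8.7],[0,0.6,-3.1,-0.1,1.8,0,8.7],[0.2,0.6,-3,-0.1,1.8,0,8.7],[0,0,0,0,0,0,8.7]])

```text
time_s: 3.8
tcp_pos: [0.4666, 0.137, 0.2832]
tool_rot: [-3.14, 0.544, 3.074]
contact_force: [-0.1, 0.3, -0.5]
gripper_width: 0.991
```

```bash
cat > rec.py <<'E'
from h import *
p,R,s=cur(); Q=np.load("Q.npy");Po=np.load("Po.npy")
np.save("Q.npy",np.vstack([Q,s["joint_positions"]]));np.save("Po.npy",np.vstack([Po,p]))
print(s["time_s"],np.round(p,4),np.round(s["joint_positions"],3),np.round(s["qd"],3),np.round(s["contact_force"],2),s["gripper_width"],np.round(np.degrees(Rn.from_matrix(R).as_euler('xyz')),1))
E
python3 rec.py
```

```text
3.8 [0.4666 0.137  0.2832] [ 0.415 -0.046  2.187 -0.472  0.561 -0.741] [-0.017  0.05   0.03  -0.052 -0.042  0.044] [-0.09  0.31 -0.45] 0.9913423929983232 [-179.9   31.2  176.1]
```

play_rows(increments=[[-0.4,-3,-0.3,0,1.7,0,8.7],[-0.4,-3,-0.4,0,1.6,0,8.7],[-0.4,-3,-0.4,0,1.7,0,8.7],[-0.4,-3,-0.3,0,1.7,0,8.7],[-0.4,-3,-0.4,0,1.7,0,8.7],[-0.4,-3,-0.4,0,1.6,0,8.7]])

```text
time_s: 4.55
tcp_pos: [0.4647, -0.0459, 0.3106]
tool_rot: [-3.136, 0.363, 3.073]
contact_force: [-0.4, 0.1, -0.3]
gripper_width: 0.989
```

```bash
python3 rec.py
```

```text
4.55 [ 0.4647 -0.0459  0.3106] [-0.136 -0.091  2.093  0.026  0.778 -1.652] [-0.676  0.064 -0.223  0.351  0.386 -0.874] [-0.44  0.13 -0.25] 0.9885810744428069 [-179.7   20.8  176.1]
```

play_rows(increments=[[-0.1,-3,0.4,0,-0.8,0,8.7],[0,-3,0.4,0,-0.9,0,8.7],[-0.1,-3,0.3,0,-0.8,0,8.7],[0,-2.9,0.4,0,-0.8,0,8.7],[-0.1,-3,0.4,0,-0.8,0,8.7],[0,-3,0.4,0,-0.9,0,8.7]])

```text
time_s: 5.3
tcp_pos: [0.4636, -0.2251, 0.2908]
tool_rot: [-3.136, 0.45, 3.073]
contact_force: [-0.0, 0.6, -0.3]
gripper_width: 0.988
```

```bash
python3 rec.py
python3 - <<'E'
from kin import *
Q=np.load("Q.npy")[[0,2,3,4,5]];Po=np.load("Po.npy")[[0,2,3,4,5]]
def m(q,P):
    p,R=fk(q,P[:6]); return p+P[6]*np.array([-np.sin(q[0]),np.cos(q[0]),0])+R[:,0]*P[7]+R[:,1]*P[8]
f=lambda P:np.concatenate([m(q,P)-p for q,p in zip(Q,Po)])
for idx in [[0,1,2,3,4,5,6],[0,1,2,3,5,6],list(range(9)),[0,1,2,3,4,5,7,8]]:
    A=np.array([f(np.eye(9)[i])-f(np.zeros(9)) for i in idx]).T
    x=np.linalg.lstsq(A,-f(np.zeros(9)),rcond=None)[0]; print(idx,np.round(x,4),np.abs(A@x+f(np.zeros(9))).max(), np.linalg.svd(A)[1][-1])
E
```

```text
5.3 [ 0.4636 -0.2251  0.2908] [-0.607  0.015  2.07   0.35   0.691 -2.337] [-0.569  0.222 -0.107  0.461 -0.045 -0.889] [-0.05  0.57 -0.27] 0.9879472623552868 [-179.7   25.8  176.1]
[0, 1, 2, 3, 4, 5, 6] [0.     0.3124 0.5631 0.4849 0.0775 0.3096 0.0119] 4.787905821812544e-09 0.16291076410549163
[0, 1, 2, 3, 5, 6] [-0.0099  0.2422  0.5331  0.4606  0.2847  0.0107] 0.01270834437209245 0.1795732094250908
[0, 1, 2, 3, 4, 5, 6, 7, 8] [-0.      0.3124  0.5631  0.4849  0.0775  0.3096  0.0119 -0.      0.    ] 1.9673239148865207e-09 0.12109139048888817
[0, 1, 2, 3, 4, 5, 7, 8] [3.000e-04 3.620e-01 5.410e-01 4.888e-01 8.550e-02 3.271e-01 9.300e-03
 1.120e-02] 0.007200999512281647 0.1420047709970559
```

```bash
cat >> kin.py <<'E'
PP=dict(h=.3124,L2=.5631,L3=.4849,e=.0775,d=.3096,g=.0119)
def ik(p,R):
    """list of joint solutions (may violate ranges)"""
    W=np.asarray(p)-PP['d']*R[:,2]; g=PP['g']; rho2=W[0]**2+W[1]**2; r=np.sqrt(rho2-g*g)
    q1=np.arctan2(W[1],W[0])-np.arctan2(g,r); z=W[2]-PP['h']
    A=np.hypot(PP['L3'],PP['e']); al=np.arctan2(PP['e'],PP['L3'])  # forearm vec = A at angle t+al from vertical
    D2=r*r+z*z; c=(D2-PP['L2']**2-A*A)/(2*PP['L2']*A)
    if abs(c)>1: return None
    b=np.arccos(c); q3=b-al; q2=np.arctan2(r,z)-np.arctan2(A*np.sin(b),PP['L2']+A*np.cos(b))
    M=(Rn.from_euler('z',q1)*Rn.from_euler('y',q2+q3)).as_matrix().T@R
    e=Rn.from_matrix(M).as_euler('ZYZ'); q4,q5,q6=e[0],e[1],e[2]-np.pi/2
    if q5<0: q4+=np.pi;q5=-q5;q6+=np.pi
    q4=(q4+1.31)%(2*np.pi)-1.31; 
    q6=(q6+np.pi)%(2*np.pi)-np.pi
    return np.array([q1,q2,q3,q4,q5,q6])
def ok(q,m=.02): return q is not None and np.all(q>LO+m) and np.all(q<HI-m)
E
python3 - <<'E'
from kin import *
from h import *
Q=np.load("Q.npy");Po=np.load("Po.npy")
print(np.round(ik(Po[2],fkR(Q[2]))-Q[2],3))
for name,G in dict(L=(.604,.099,.065),M=(.600,-.011,.065),Rr=(.592,-.117,.065)).items():
  for flip in (0,1):
    for th in (30,35,40,45):
      for az in (-14,-9,-4,1,6):
        R=Rd(az,th)
        if flip: R=R@np.diag([-1,-1,1.])
        z=R[:,2]; qs=[ik(np.array(G)+np.array([0,0,k])+(.0187-s)*z,R) for s,k in ((0,0),(.14,0),(0,.03))]
        o=[ok(q) for q in qs]
        if all(o): print(name,flip,th,az,*[np.round(q,2) for q in qs[:2]])
E
```

```text
[-0.     0.    -0.     6.283 -0.     0.   ]
L 0 40 -4 [0.23 0.63 2.15 3.72 0.36 1.26] [0.31 0.3  2.3  4.26 0.27 0.77]
L 0 40 1 [0.2  0.63 2.16 3.49 0.35 1.39] [0.25 0.29 2.32 3.91 0.21 0.99]
L 0 40 6 [0.16 0.62 2.16 3.25 0.34 1.51] [0.17 0.28 2.33 3.4  0.17 1.37]
L 0 45 -14 [0.32 0.67 2.15 3.99 0.53 1.22] [0.48 0.37 2.3  4.39 0.51 0.92]
L 0 45 -9 [0.29 0.66 2.17 3.8  0.52 1.3 ] [0.42 0.36 2.34 4.17 0.46 1.02]
L 0 45 -4 [0.25 0.66 2.18 3.61 0.51 1.38] [0.34 0.34 2.36 3.92 0.42 1.14]
L 0 45 1 [0.21 0.66 2.19 3.42 0.5  1.46] [0.27 0.34 2.38 3.62 0.39 1.3 ]
L 0 45 6 [0.16 0.66 2.2  3.23 0.5  1.54] [0.18 0.33 2.39 3.29 0.37 1.49]
L 1 40 -4 [ 0.23  0.63  2.15  3.72  0.36 -1.88] [ 0.31  0.3   2.3   4.26  0.27 -2.37]
L 1 40 1 [ 0.2   0.63  2.16  3.49  0.35 -1.76] [ 0.25  0.29  2.32  3.91  0.21 -2.15]
L 1 40 6 [ 0.16  0.62  2.16  3.25  0.34 -1.63] [ 0.17  0.28  2.33  3.4   0.17 -1.78]
L 1 45 -14 [ 0.32  0.67  2.15  3.99  0.53 -1.92] [ 0.48  0.37  2.3   4.39  0.51 -2.22]
L 1 45 -9 [ 0.29  0.66  2.17  3.8   0.52 -1.84] [ 0.42  0.36  2.34  4.17  0.46 -2.12]
L 1 45 -4 [ 0.25  0.66  2.18  3.61  0.
[... 3437 characters left out ...]
 -1.28]
Rr 1 40 -4 [-0.28  0.62  2.18  2.76  0.37 -1.37] [-0.34  0.28  2.34  2.31  0.23 -0.96]
Rr 1 40 1 [-0.32  0.62  2.17  2.54  0.38 -1.26] [-0.4   0.29  2.32  1.99  0.29 -0.77]
Rr 1 40 6 [-0.35  0.63  2.16  2.33  0.4  -1.16] [-0.47  0.3   2.3   1.77  0.36 -0.67]
Rr 1 45 -14 [-0.2   0.66  2.22  3.21  0.52 -1.59] [-0.18  0.33  2.41  3.25  0.38 -1.63]
Rr 1 45 -9 [-0.24  0.66  2.22  3.02  0.52 -1.52] [-0.27  0.32  2.41  2.92  0.39 -1.45]
Rr 1 45 -4 [-0.29  0.66  2.21  2.83  0.52 -1.45] [-0.36  0.33  2.4   2.61  0.41 -1.28]
Rr 1 45 1 [-0.33  0.66  2.2   2.64  0.53 -1.38] [-0.44  0.34  2.39  2.32  0.44 -1.14]
Rr 1 45 6 [-0.37  0.66  2.19  2.46  0.54 -1.31] [-0.51  0.35  2.36  2.07  0.49 -1.02]
```

The wrist branch with q4≈π reaches every grasp with margin. I'll go there by a joint-space path, high above the bench, and check each row against the limits.

```bash
cat >> h.py <<'E'
import kin
VL=np.array([2.39,2.39,3.01,3.14,3.14,3.14])*.7/8
def verify(rows,p,R):
    q0=None; worst=0; mn=9;n=0
    for r in [[0]*7]+rows:
        r=np.array(r); p=p+R@r[:3]/100; R=R@Rn.from_rotvec(np.radians(r[3:6])).as_matrix()
        q=kin.ik(p,R)
        if q is None: print("unreachable row",n); return p,R
        mn=min(mn,(q-kin.LO).min(),(kin.HI-q).min())
        if q0 is not None: worst=max(worst,(abs(q-q0)/VL).max())
        q0=q;n+=1
    print("speed frac of cap %.2f  range margin %.3f"%(worst,mn)," q end",np.round(q,2)); return p,R
def gov(wps,p=None,R=None,dec=1):
    if p is None: p,R,_=cur()
    al=[];a,b=p,R
    for w in wps:
        r,a,b=plan(a,b,w[0],w[1],w[2],dec=dec,**(w[3] if len(w)>3 else {})); al+=r
    show(al); p,R=verify(al,p,R); print("end",np.round(p,4)); return p,R
E
python3 - <<'E'
from h import *
p,R,s=cur(); q0=s["joint_positions"]
for x,y,zz in [(.47,-.1,.2),(.47,-.1,.25),(.45,-.05,.3),(.5,-.1,.3)]:
    for th in (40,45): print(x,y,zz,th,np.round(kin.ik([x,y,zz],Rd(-4,th)),2))
H=kin.ik([.47,-.1,.25],Rd(-4,45))
P6=[0,.3124,.5631,.4849,.0775,.3096]
def fk(q):
    a,b=kin.fk(q,P6); return a+.0119*np.array([-np.sin(q[0]),np.cos(q[0]),0]),b
for n in (32,):
    a,b=p,R; rows=[]; ps=[]
    for i in range(1,n+1):
        q=q0+(H-q0)*i/n; q=q.copy(); q[1]-=.12*np.sin(np.pi*i/n)
        pt,Rt=fk(q); d=np.round(b.T@(pt-a)*100,1); r=np.round(np.degrees(Rn.from_matrix(b.T@Rt).as_rotvec()),1)
        a=a+b@d/100; b=b@Rn.from_rotvec(np.radians(r)).as_matrix(); rows.append([*d,*r,8.7]); ps.append(a)
    ps=np.array(ps); print("z min",ps[:,2].min(),"x",ps[:,0].min(),ps[:,0].max(),"y",ps[:,1].min(),ps[:,1].max(),np.abs(np.array(rows)).max(0), np.linalg.norm(np.array(rows)[:,3:6],axis=1).max())
    show(rows); verify(rows,p,R)
    print(np.round(ps[::4],2).tolist())
E
```

```text
0.47 -0.1 0.2 40 [-0.35  0.1   2.4   1.79  0.18  2.71]
0.47 -0.1 0.2 45 [-0.37  0.13  2.45  2.32  0.29  2.15]
0.47 -0.1 0.25 40 [-0.35 -0.03  2.35  0.91  0.23 -2.69]
0.47 -0.1 0.25 45 [-0.37 -0.02  2.41  1.61  0.21  2.89]
0.45 -0.05 0.3 40 [-0.19 -0.2   2.34  0.25  0.32 -1.9 ]
0.45 -0.05 0.3 45 [-0.2  -0.21  2.4   0.5   0.19 -2.15]
0.5 -0.1 0.3 40 [-0.32 -0.08  2.25  0.51  0.33 -2.24]
0.5 -0.1 0.3 45 [-0.33 -0.08  2.3   0.88  0.24 -2.63]
z min 0.25036918645100414 x 0.4682848356825642 0.5049013522300313 y -0.21639008455884357 -0.09985642893215907 [ 1.   1.   0.3  1.6  1.7 11.6  8.7] 11.635291143757426
32
[[-0.6,0.9,-0.3,-0.7,-1.7,10.7,8.7],[-0.4,0.9,-0.3,-1,-1.5,10.7,8.7],[-0.2,1,-0.2,-1.1,-1.3,10.8,8.7],[-0.1,1,-0.3,-1.4,-1,10.7,8.7],[0.1,0.9,-0.2,-1.4,-0.8,10.8,8.7],[0.3,0.8,-0.3,-1.6,-0.5,10.9,8.7],[0.4,0.7,-0.2,-1.5,-0.2,10.9,8.7],[0.6,0.6,-0.1,-1.5,0,10.9,8.7],[0.6,0.4,-0.2,-1.4,0.3,10.9,8.7],[0.6,0.3,-0.1,-1.2,0.5,11.1,8.7],[0.6,0.1,-0.1,-1,0.7,11,8.7],[0.5,-0.1,0,-0.9,0.8,11.1,8.7],[0.5,-0.2,0,-0.7,0.8,11.1,8.7],[0.4,-0.2,0,-0.4,0.9,11.2,8.7],[0.2,-0.4,0,-0.3,0.8,11.2,8.7],[0.1,-0.3,0.1,-0.1,0.7,11.3,8.7],[-0.1,-0.3,0.1,0,0.7,11.3,8.7],[-0.2,-0.3,0.1,0,0.6,11.4,8.7],[-0.2,-0.2,0.2,0.1,0.4,11.4,8.7],[-0.4,0,0.2,0.1,0.3,11.4,8.7],[-0.4,0.1,0.2,0,0.3,11.5,8.7],[-0.4,0.2,0.2,0,0.2,11.4,8.7],[-0.4,0.4,0.3,-0.1,0.2,11.5,8.7],[-0.3,0.6,0.2,-0.1,0.3,11.6,8.7],[-0.1,0.6,0.3,-0.2,0.3,11.5,8.7],[0,0.7,0.3,-0.3,0.4,11.5,8.7],[0.2,0.8,0.2,-0.2,0.4,11.6,8.7],[0.4,0.7,0.3,-0.3,0.7,11.6,8.7],[0.6,0.7,0.3,-0.1,0.7,11.5,8.7],[0.7,0.6,0.3,0,0.8,11.5,8.7],[0.9,0.4,0.3,0.1,0.9,11.6,8.7],[1,0.3,0.2,0.3,0.9,11.5,8.7]]
speed frac of cap 0.65  range margin -0.351  q end [-0.37 -0.02  2.41  1.61  0.21  2.89]
[[0.47, -0.22, 0.3], [0.48, -0.19, 0.32], [0.5, -0.16, 0.33], [0.5, -0.14, 0.34], [0.5, -0.12, 0.34], [0.5, -0.11, 0.33], [0.5, -0.11, 0.31], [0.48, -0.1, 0.28]]
```

```bash
cat > jp.py <<'E'
from h import *
P6=[0,.3124,.5631,.4849,.0775,.3096]
def fk(q):
    a,b=kin.fk(q,P6); return a+.0119*np.array([-np.sin(q[0]),np.cos(q[0]),0]),b
def jpath(qs_n,claw,p,R,dec=1):
    """qs: function list"""
    a,b=p,R; rows=[];ps=[]
    for q in qs_n:
        pt,Rt=fk(q); d=np.round(b.T@(pt-a)*100,dec); r=np.round(np.degrees(Rn.from_matrix(b.T@Rt).as_rotvec()),dec)
        a=a+b@d/100; b=b@Rn.from_rotvec(np.radians(r)).as_matrix(); rows.append([*d,*r,claw]); ps.append(a)
    return rows,np.array(ps)
E
python3 - <<'E'
from jp import *
p,R,s=cur(); q0=s["joint_positions"]
az=-13; c,sn=np.cos(np.radians(az)),np.sin(np.radians(az))
H=kin.ik([.52*c,.52*sn,.175],Rd(az,48)); print(np.round(H,2))
n=42
qs=[]
for i in range(1,n+1):
    q=q0+(H-q0)*i/n; q[1]-=.15*np.sin(np.pi*i/n); qs.append(q)
rows,ps=jpath(qs,8.7,p,R)
print("z min",ps[:,2].min(),np.abs(np.array(rows)).max(0)); verify(rows,p,R); print(np.round(ps[::4],2).tolist())
show(rows)
E
```

```text
[-0.27  0.28  2.43  3.06  0.4   1.62]
z min 0.17476094453839947 [1.7 1.4 0.3 2.2 1.9 8.9 8.7]
speed frac of cap 0.37  range margin 0.154  q end [-0.27  0.28  2.43  3.07  0.4   1.61]
[[0.47, -0.21, 0.29], [0.5, -0.16, 0.31], [0.52, -0.13, 0.33], [0.54, -0.1, 0.35], [0.56, -0.08, 0.36], [0.57, -0.08, 0.36], [0.58, -0.08, 0.35], [0.57, -0.09, 0.33], [0.57, -0.1, 0.29], [0.55, -0.11, 0.24], [0.52, -0.12, 0.19]]
42
[[-0.7,1.4,0,-1.8,-1.7,7.9,8.7],[-0.6,1.4,0,-1.9,-1.4,7.9,8.7],[-0.4,1.4,0,-2,-1.2,8,8.7],[-0.2,1.4,0.1,-2.1,-1,7.9,8.7],[0,1.4,0,-2.2,-0.7,8.1,8.7],[0.1,1.3,0.1,-2.1,-0.5,8,8.7],[0.3,1.2,0.1,-2.2,-0.2,8.1,8.7],[0.4,1.2,0.1,-2.1,-0.1,8.2,8.7],[0.5,1,0.1,-2,0.2,8.2,8.7],[0.6,0.9,0.1,-2,0.4,8.2,8.7],[0.6,0.7,0.1,-1.8,0.5,8.3,8.7],[0.7,0.7,0.2,-1.7,0.7,8.3,8.7],[0.7,0.4,0.1,-1.5,0.9,8.4,8.7],[0.6,0.4,0.2,-1.4,0.9,8.4,8.7],[0.6,0.2,0.2,-1.2,1,8.5,8.7],[0.6,0.2,0.1,-1.1,1,8.5,8.7],[0.5,0,0.2,-1,1,8.6,8.7],[0.3,0.1,0.2,-0.8,1.1,8.6,8.7],[0.3,-0.1,0.3,-0.7,1,8.7,8.7],[0.2,0,0.2,-0.6,0.9,8.7,8.7],[0,0,0.2,-0.5,1,8.8,8.7],[0,0,0.2,-0.5,0.8,8.8,8.7],[-0.1,0.1,0.3,-0.4,0.9,8.8,8.7],[-0.2,0.2,0.2,-0.5,0.7,8.8,8.7],[-0.2,0.3,0.3,-0.4,0.8,8.9,8.7],[-0.2,0.4,0.2,-0.5,0.7,8.9,8.7],[-0.2,0.5,0.3,-0.5,0.8,8.9,8.7],[-0.1,0.6,0.2,-0.6,0.8,8.9,8.7],[-0.1,0.8,0.2,-0.6,0.8,8.9,8.7],[0,0.8,0.3,-0.6,0.9,8.9,8.7],[0.1,1,0.2,-0.6,1,8.9,8.7],[0.3,1,0.3,-0.6,1.1,8.8,8.7],[0.5,1,0.2,-0.6,1.2,8.9,8.7],[0.6,1,0.2,-0.5,1.3,8.8,8.7],[0.8,1,0.3,-0.4,1.5,8.8,8.7],[1,0.9,0.2,-0.3,1.6,8.8,8.7],[1.1,0.8,0.2,-0.1,1.7,8.8,8.7],[1.4,0.7,0.2,0,1.9,8.7,8.7],[1.4,0.5,0.2,0.2,1.8,8.7,8.7],[1.5,0.4,0.2,0.5,1.9,8.6,8.7],[1.6,0.1,0.2,0.7,1.9,8.6,8.7],[1.7,-0.1,0.2,1,1.9,8.5,8.7]]
```

Run:
```python
from jp import *
p,R,s=cur(); q0=s["joint_positions"]
az=-13; c,sn=np.cos(np.radians(az)),np.sin(np.radians(az))
for r,z,th,bump in [(.48,.17,50,.15),(.47,.175,50,.2),(.48,.175,52,.25)]:
    H=kin.ik([r*c,r*sn,z],Rd(az,th)); print(r,z,th,np.round(H,2))
    n=42
    qs=[]
    for i in range(1,n+1):
        q=q0+(H-q0)*i/n; q[1]-=bump*np.sin(np.pi*i/n); qs.append(q)
    rows,ps=jpath(qs,8.7,p,R)
    b=R;mx=[]
    for rr,pp in zip(rows,ps):
        b=b@Rn.from_rotvec(np.radians(rr[3:6])).as_matrix()
        for sg in (-1,1):
            t=pp+sg*.06*b[:,1]; front=.5935+.064*(t[1]+.016)
            if t[2]<.26: mx.append(front-t[0])
    print("z min",ps[:,2].min(),"min lamp gap (z<.26)",min(mx)); verify(rows,p,R); print(np.round(ps[::4],2).tolist())
show(rows)
```

```text
0.48 0.17 50 [-0.28  0.29  2.53  3.07  0.54  1.6 ]
z min 0.16998780481512596 min lamp gap (z<.26) 0.06696754664357352
speed frac of cap 0.37  range margin 0.055  q end [-0.28  0.29  2.53  3.07  0.54  1.6 ]
[[0.47, -0.21, 0.29], [0.49, -0.16, 0.3], [0.51, -0.11, 0.32], [0.53, -0.08, 0.33], [0.54, -0.06, 0.34], [0.55, -0.05, 0.35], [0.55, -0.05, 0.34], [0.55, -0.06, 0.31], [0.54, -0.07, 0.28], [0.51, -0.09, 0.23], [0.48, -0.1, 0.18]]
0.47 0.175 50 [-0.28  0.26  2.54  3.06  0.53  1.6 ]
z min 0.17491595365539037 min lamp gap (z<.26) 0.07549016192994107
speed frac of cap 0.37  range margin 0.036  q end [-0.28  0.26  2.54  3.07  0.53  1.6 ]
[[0.47, -0.21, 0.29], [0.49, -0.16, 0.31], [0.51, -0.11, 0.33], [0.52, -0.08, 0.36], [0.53, -0.06, 0.37], [0.54, -0.05, 0.37], [0.54, -0.05, 0.36], [0.54, -0.06, 0.34], [0.53, -0.07, 0.3], [0.51, -0.09, 0.25], [0.47, -0.1, 0.19]]
0.48 0.175 52 [-0.28  0.29  2.54  3.07  0.6   1.6 ]
z min 0.1748044577627728 min lamp gap (z<.26) 0.07994194543988031
speed frac of cap 0.37  range margin 0.040  q end [-0.28  0.29  2.54  3.07  0.6   1.6 ]
[[0.47, -0.21, 0.3], 
[... 777 characters left out ...]
,-0.6,1.3,8.6,8.7],[0.2,-0.2,0.2,-0.5,1.3,8.7,8.7],[0.2,-0.1,0.2,-0.4,1.2,8.7,8.7],[0,0,0.2,-0.3,1.2,8.8,8.7],[-0.1,0.1,0.2,-0.3,1,8.8,8.7],[-0.2,0.2,0.2,-0.3,1,8.9,8.7],[-0.2,0.3,0.2,-0.3,1,8.9,8.7],[-0.2,0.4,0.2,-0.3,0.9,9,8.7],[-0.2,0.7,0.2,-0.4,1,8.9,8.7],[-0.1,0.7,0.2,-0.5,0.9,9,8.7],[0,0.9,0.2,-0.5,1,9,8.7],[0.1,1,0.2,-0.5,1.2,8.9,8.7],[0.3,1.1,0.2,-0.6,1.2,9,8.7],[0.5,1.2,0.2,-0.5,1.4,8.9,8.7],[0.7,1.1,0.2,-0.5,1.5,8.9,8.7],[0.9,1.2,0.1,-0.4,1.7,8.8,8.7],[1.1,1.1,0.2,-0.3,1.9,8.8,8.7],[1.4,1,0.1,-0.2,2,8.8,8.7],[1.5,0.8,0.1,0.1,2.1,8.6,8.7],[1.7,0.6,0.1,0.3,2.3,8.6,8.7],[1.8,0.4,0.1,0.6,2.3,8.6,8.7],[2,0.2,0.1,0.9,2.3,8.4,8.7],[2,-0.2,0.1,1.2,2.3,8.4,8.7],[2,-0.4,0.1,1.5,2.3,8.3,8.7]]
```

play_rows(increments=[[0,0,0,0,0,0,8.7],[0,0,0,0,0,0,8.7]])

```text
time_s: 5.55
tcp_pos: [0.4638, -0.2234, 0.2913]
tool_rot: [-3.138, 0.45, 3.072]
contact_force: [0.3, -0.0, -0.8]
gripper_width: 0.988
```

```bash
cat > toH.py <<'E'
import sys
from jp import *
p,R,s=cur(); q0=s["joint_positions"]; n=int(sys.argv[1]); bump=float(sys.argv[2]); z0=np.arcsin(min(1,float(sys.argv[3])))
print(s["time_s"],np.round(p,4),np.round(q0,3),np.round(s["qd"],3))
az=-13; c,sn=np.cos(np.radians(az)),np.sin(np.radians(az))
H=kin.ik([.48*c,.48*sn,.17],Rd(az,50))
rows,ps=jpath([q0+(H-q0)*i/n-np.array([0,bump*np.sin(np.pi*i/n),0,0,0,0]) for i in range(1,n+1)],8.7,p,R)
verify(rows,p,R); show(rows[:20]); print(np.round(ps[::4],2).tolist())
E
python3 toH.py 40 .2 0
```

```text
5.55 [ 0.4638 -0.2234  0.2913] [-0.604  0.013  2.07   0.349  0.693 -2.333] [ 0.015 -0.011 -0.002  0.007  0.003 -0.008]
speed frac of cap 0.37  range margin 0.055  q end [-0.27  0.29  2.53  3.07  0.54  1.6 ]
20
[[-0.6,1.6,-0.1,-2,-1.6,8.3,8.7],[-0.4,1.6,-0.1,-2.2,-1.4,8.2,8.7],[-0.2,1.6,-0.1,-2.2,-1.2,8.3,8.7],[0,1.6,0,-2.4,-0.8,8.4,8.7],[0.2,1.5,-0.1,-2.4,-0.6,8.3,8.7],[0.4,1.4,0,-2.4,-0.4,8.4,8.7],[0.5,1.3,0,-2.3,0,8.5,8.7],[0.6,1.1,0,-2.3,0.2,8.4,8.7],[0.8,1,0.1,-2.2,0.5,8.6,8.7],[0.8,0.9,0.1,-2.1,0.7,8.6,8.7],[0.9,0.6,0,-1.9,0.9,8.6,8.7],[0.9,0.5,0.1,-1.7,1,8.7,8.7],[0.8,0.4,0.2,-1.6,1.2,8.8,8.7],[0.8,0.2,0.1,-1.3,1.2,8.8,8.7],[0.7,0.1,0.1,-1.2,1.3,8.9,8.7],[0.5,-0.1,0.2,-0.9,1.4,8.9,8.7],[0.5,0,0.2,-0.8,1.3,9,8.7],[0.3,-0.2,0.2,-0.7,1.3,9.1,8.7],[0.2,-0.1,0.2,-0.6,1.2,9.1,8.7],[0.1,-0.1,0.2,-0.4,1.2,9.2,8.7]]
[[0.47, -0.21, 0.29], [0.49, -0.15, 0.31], [0.51, -0.11, 0.34], [0.53, -0.07, 0.36], [0.54, -0.05, 0.37], [0.55, -0.05, 0.37], [0.55, -0.05, 0.36], [0.55, -0.06, 0.32], [0.53, -0.08, 0.27], [0.5, -0.1, 0.22]]
```

play_rows(increments=[[-0.6,1.6,-0.1,-2,-1.6,8.3,8.7],[-0.4,1.6,-0.1,-2.2,-1.4,8.2,8.7],[-0.2,1.6,-0.1,-2.2,-1.2,8.3,8.7],[0,1.6,0,-2.4,-0.8,8.4,8.7],[0.2,1.5,-0.1,-2.4,-0.6,8.3,8.7],[0.4,1.4,0,-2.4,-0.4,8.4,8.7],[0.5,1.3,0,-2.3,0,8.5,8.7],[0.6,1.1,0,-2.3,0.2,8.4,8.7],[0.8,1,0.1,-2.2,0.5,8.6,8.7],[0.8,0.9,0.1,-2.1,0.7,8.6,8.7],[0.9,0.6,0,-1.9,0.9,8.6,8.7],[0.9,0.5,0.1,-1.7,1,8.7,8.7],[0.8,0.4,0.2,-1.6,1.2,8.8,8.7],[0.8,0.2,0.1,-1.3,1.2,8.8,8.7],[0.7,0.1,0.1,-1.2,1.3,8.9,8.7],[0.5,-0.1,0.2,-0.9,1.4,8.9,8.7],[0.5,0,0.2,-0.8,1.3,9,8.7],[0.3,-0.2,0.2,-0.7,1.3,9.1,8.7],[0.2,-0.1,0.2,-0.6,1.2,9.1,8.7],[0.1,-0.1,0.2,-0.4,1.2,9.2,8.7]])

```text
time_s: 8.05
tcp_pos: [0.5453, -0.0456, 0.3726]
tool_rot: [-2.821, -1.081, -0.1]
contact_force: [0.3, -0.7, 0.4]
gripper_width: 0.992
```

```bash
python3 toH.py 20 .05 0
```

```text
8.05 [ 0.5453 -0.0456  0.3726] [-0.438 -0.051  2.298  1.712  0.619 -0.364] [ 0.063  0.05   0.091  0.539 -0.016  0.784]
speed frac of cap 0.37  range margin 0.053  q end [-0.28  0.28  2.53  3.07  0.54  1.6 ]
20
[[-0.1,0,0.2,-0.4,1,9.3,8.7],[-0.2,0.1,0.3,-0.4,1,9.2,8.7],[-0.1,0.2,0.2,-0.4,1,9.3,8.7],[-0.2,0.4,0.1,-0.3,1,9.3,8.7],[-0.2,0.4,0.2,-0.4,1,9.3,8.7],[-0.1,0.6,0.2,-0.5,1,9.3,8.7],[-0.1,0.8,0.1,-0.4,1,9.3,8.7],[0.1,0.8,0.2,-0.5,1.2,9.3,8.7],[0.1,1,0.1,-0.5,1.2,9.4,8.7],[0.4,1,0.2,-0.5,1.3,9.3,8.7],[0.5,1.1,0.1,-0.5,1.4,9.2,8.7],[0.8,1.1,0.2,-0.4,1.6,9.3,8.7],[1,1.1,0.1,-0.4,1.8,9.2,8.7],[1.2,1,0.1,-0.2,1.9,9.2,8.7],[1.5,0.9,0.2,0,2.1,9.1,8.7],[1.6,0.7,0.1,0.2,2.2,9.1,8.7],[1.8,0.5,0.1,0.5,2.4,9,8.7],[2,0.3,0.1,0.7,2.3,8.9,8.7],[2,0,0.1,1.1,2.4,8.9,8.7],[2.1,-0.4,0.1,1.4,2.3,8.8,8.7]]
[[0.55, -0.05, 0.37], [0.55, -0.05, 0.36], [0.55, -0.06, 0.33], [0.53, -0.08, 0.28], [0.5, -0.1, 0.22]]
```

play_rows(increments=[[-0.1,0,0.2,-0.4,1,9.3,8.7],[-0.2,0.1,0.3,-0.4,1,9.2,8.7],[-0.1,0.2,0.2,-0.4,1,9.3,8.7],[-0.2,0.4,0.1,-0.3,1,9.3,8.7],[-0.2,0.4,0.2,-0.4,1,9.3,8.7],[-0.1,0.6,0.2,-0.5,1,9.3,8.7],[-0.1,0.8,0.1,-0.4,1,9.3,8.7],[0.1,0.8,0.2,-0.5,1.2,9.3,8.7],[0.1,1,0.1,-0.5,1.2,9.4,8.7],[0.4,1,0.2,-0.5,1.3,9.3,8.7],[0.5,1.1,0.1,-0.5,1.4,9.2,8.7],[0.8,1.1,0.2,-0.4,1.6,9.3,8.7],[1,1.1,0.1,-0.4,1.8,9.2,8.7],[1.2,1,0.1,-0.2,1.9,9.2,8.7],[1.5,0.9,0.2,0,2.1,9.1,8.7],[1.6,0.7,0.1,0.2,2.2,9.1,8.7],[1.8,0.5,0.1,0.5,2.4,9,8.7],[2,0.3,0.1,0.7,2.3,8.9,8.7],[2,0,0.1,1.1,2.4,8.9,8.7],[2.1,-0.4,0.1,1.4,2.3,8.8,8.7]])

```text
time_s: 10.55
tcp_pos: [0.4675, -0.1094, 0.1699]
tool_rot: [3.141, 0.873, 2.913]
contact_force: [-0.4, -0.2, -0.7]
gripper_width: 0.989
```

```bash
python3 rec.py
python3 - <<'E'
from h import *
# feasibility of all later stages, theta 45
def rep(n,p,az,th):
    q=kin.ik(p,Rd(az,th)); print(n,az,th,np.round(q,2),kin.ok(q,.01))
for th in (45,48):
  for n,G in dict(L=(.604,.099,.065),M=(.600,-.011,.065),R=(.592,-.117,.065)).items():
    z=Rd(-4,th)[:,2]
    for s in (0,.07,.13): rep(n+str(s),np.array(G)+(.0187-s)*z+[0,0,.02*(s>0)],-4,th)
  for n,c in dict(tray=(.4733,.354),pan=(.438,-.3326)).items():
    az=np.degrees(np.arctan2(c[1],c[0])); t=np.array([-np.sin(np.radians(az)),np.cos(np.radians(az))])
    for o in (-.037,.037):
      for zz in (.055,.16):
        rep(n,np.r_[np.array(c)+o*t,zz]+.0187*Rd(az,th)[:,2],az,th)
E
```

```text
10.55 [ 0.4675 -0.1094  0.1699] [-0.281  0.286  2.526  3.062  0.544  1.605] [ 0.034  0.207  0.095  0.493 -0.02   0.805] [-0.45 -0.25 -0.7 ] 0.9889046787431112 [180.   50.  166.9]
L0 -4 45 [0.25 0.66 2.18 3.61 0.51 1.38] True
L0.07 -4 45 [0.29 0.46 2.28 3.78 0.43 1.23] True
L0.13 -4 45 [0.34 0.31 2.35 3.99 0.38 1.06] True
M0 -4 45 [-0.02  0.65  2.22  3.21  0.52  1.55] True
M0.07 -4 45 [-0.01  0.45  2.33  3.24  0.42  1.52] True
M0.13 -4 45 [-0.01  0.29  2.4   3.28  0.33  1.49] True
R0 -4 45 [-0.29  0.66  2.21  2.83  0.52  1.69] True
R0.07 -4 45 [-0.32  0.45  2.31  2.71  0.43  1.79] True
R0.13 -4 45 [-0.35  0.29  2.39  2.55  0.36  1.93] True
tray 36.79428401212149 45 [0.52 0.68 2.24 2.97 0.56 1.62] True
tray 36.79428401212149 45 [0.52 0.41 2.24 2.83 0.3  1.78] True
tray 36.79428401212149 45 [0.71 0.68 2.24 3.23 0.56 1.54] True
tray 36.79428401212149 45 [0.71 0.41 2.24 3.3  0.29 1.46] True
pan -37.211609640565364 45 [-0.79  0.68  2.32  2.97  0.64  1.61] True
pan -37.211609640565364 45 [-0.79  0.37  2.32  2.84  0.35  1.75] True
pan -37.211609640565364 45 [-0.58  0.68  2.32  3.23  0.64  1.
[... 378 characters left out ...]
] True
R0 -4 48 [-0.29  0.68  2.23  2.85  0.62  1.66] True
R0.07 -4 48 [-0.33  0.48  2.34  2.76  0.54  1.73] True
R0.13 -4 48 [-0.37  0.33  2.42  2.65  0.48  1.82] True
tray 36.79428401212149 48 [0.51 0.71 2.25 2.98 0.66 1.61] True
tray 36.79428401212149 48 [0.51 0.43 2.26 2.89 0.39 1.72] True
tray 36.79428401212149 48 [0.71 0.71 2.25 3.22 0.66 1.55] True
tray 36.79428401212149 48 [0.71 0.43 2.26 3.27 0.39 1.49] True
pan -37.211609640565364 48 [-0.8   0.71  2.34  2.98  0.74  1.59] True
pan -37.211609640565364 48 [-0.8   0.4   2.34  2.89  0.45  1.7 ] True
pan -37.211609640565364 48 [-0.57  0.71  2.34  3.22  0.74  1.56] True
pan -37.211609640565364 48 [-0.57  0.4   2.34  3.27  0.44  1.5 ] True
```

Run:
```python
from h import *
R2=Rd(-4,45); G=np.array([.592,-.117,.065]); z=R2[:,2]
gov([(G+(.0187-.12)*z,R2,8.7,dict(vmax=2.5,wmax=4))])
```

```text
3
[[-0.3,0.3,2,-2.2,1.7,-2,8.7],[-0.3,0.2,2.1,-2.2,1.6,-2.1,8.7],[-0.4,0.2,2,-2.3,1.7,-2,8.7]]
speed frac of cap 0.53  range margin 0.054  q end [-0.35  0.38  2.38  2.66  0.43  1.82]
end [ 0.5201 -0.1116  0.1368]
```

play_rows(increments=[[-0.3,0.3,2,-2.2,1.7,-2,8.7],[-0.3,0.2,2.1,-2.2,1.6,-2.1,8.7],[-0.4,0.2,2,-2.3,1.7,-2,8.7],[0,0,0,0,0,0,8.7],[0,0,0,0,0,0,8.7]])

```text
time_s: 11.18
tcp_pos: [0.5195, -0.1121, 0.1371]
tool_rot: [-3.137, 0.786, 3.076]
contact_force: [-1.0, 0.1, 0.1]
gripper_width: 0.988
```

```bash
python3 rec.py
python3 - <<'E'
from h import *
import plant
p,R,s=cur()
for n in ("wrist","scene"):
    f=plant.grab_frame(n); cv2.imwrite(f"pics/{n}3.png",f["img"][:,:,::-1]); np.savez(n+"3.npz",p=p,R=R,**f)
E
```

```text
11.175 [ 0.5195 -0.1121  0.1371] [-0.348  0.38   2.383  2.663  0.432  1.809] [-0.004 -0.007  0.008 -0.004 -0.     0.003] [-1.01  0.07  0.12] 0.9881705819677842 [-179.8   45.   176.2]
```

View pics/wrist3.png

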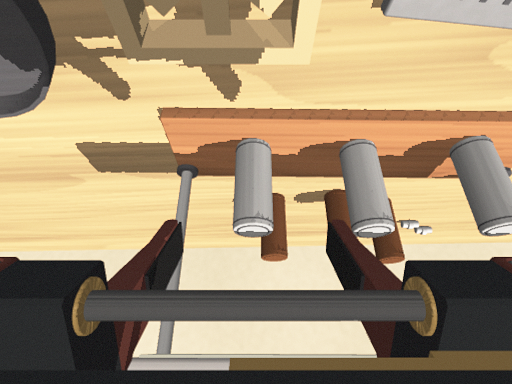

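View pics/scene3.png

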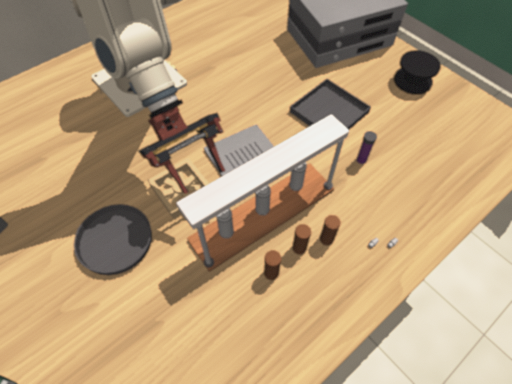

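The wrist view shows the right slug with its cap at (253,228), centred between the finger tips at about (180,225) and (328,225). The neighbours' caps are at (374,227) and (497,226).

Run:
```python
from h import *
f=load("wrist3"); T=np.eye(4);T[:3,:3]=f["R"];T[:3,3]=f["p"]; Tt=T.copy(); T=T@f["hand_eye"]
for uv in [(253,227),(374,226),(497,225)]: print(np.round(onz(f,*uv,.105,T),4))
for P in [(.592,-.117),(.600,-.011),(.604,.099)]: print(proj(f,[*P,.105],T),proj(f,[*P,.015],T))
R2=Rd(-4,45); z=R2[:,2]
G=np.array([.591,-.1165,.065]); gov([(G+.0187*z,R2,8.7,dict(vmax=2))])
```

```text
[ 0.5829 -0.1178  0.105 ]
[ 0.5866 -0.0168  0.105 ]
[0.5903 0.0836 0.105 ]
[254.71095617 230.79547859] [254.9167127 147.2730286]
[376.32610691 231.50410723] [359.03240393 148.04674232]
[505.27742304 230.49191491] [469.04902269 146.29693649]
7
[[0,0,1.7,0,0,0,8.7],[0,0,1.7,0,0,0.1,8.7],[0,0,1.8,0,0,0,8.7],[0,0,1.7,0,0,0,8.7],[0,0.1,1.7,0,0,0,8.7],[0,0,1.7,-0.1,0,0.1,8.7],[0,0,1.7,0,0,0,8.7]]
speed frac of cap 0.21  range margin 0.197  q end [-0.29  0.65  2.21  2.83  0.52  1.69]
end [ 0.6042 -0.1172  0.0523]
```

play_rows(increments=[[0,0,1.7,0,0,0,8.7],[0,0,1.7,0,0,0,8.7],[0,0,1.7,0,0,0,8.7],[0,0,1.7,0,0,0,8.7],[0,0,1.7,0,0,0,8.7],[0,0,1.7,0,0,0,8.7],[0,0,1.7,0,0,0,8.7],[0,0,0,0,0,0,8.7]])

```text
time_s: 12.28
tcp_pos: [0.605, -0.1191, 0.0522]
tool_rot: [-3.137, 0.786, 3.077]
contact_force: [0.1, 1.5, -0.7]
gripper_width: 0.99
```

```bash
python3 rec.py
python3 - <<'E'
from h import *
import plant
f=plant.grab_frame("wrist"); cv2.imwrite("pics/w4.png",f["img"][:,:,::-1])
f=plant.grab_frame("top"); cv2.imwrite("pics/t4.png",f["img"][:,:,::-1])
E
```

```text
12.275 [ 0.605  -0.1191  0.0522] [-0.291  0.655  2.212  2.827  0.521  1.685] [-0.004 -0.025  0.032 -0.01  -0.006  0.002] [ 0.09  1.47 -0.72] 0.9898274409562546 [-179.7   45.   176.3]
```

View pics/w4.png

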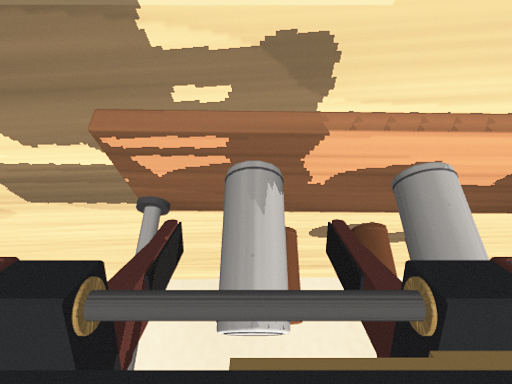

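View pics/t4.png

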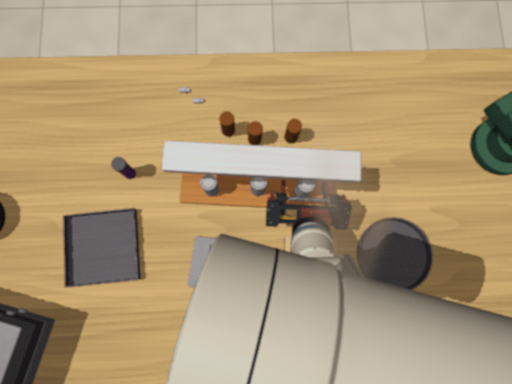

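play_rows(increments=[[0,0,0,0,0,0,2.5],[0,0,0,0,0,0,2.5],[0,0,0,0,0,0,2.5],[0,0,0,0,0,0,2.5]], newtons=40)

```text
time_s: 12.88
tcp_pos: [0.6045, -0.1192, 0.0533]
tool_rot: [-3.137, 0.787, 3.076]
contact_force: [0.3, -0.4, -0.8]
gripper_width: 0.575
```

```bash
python3 rec.py
```

```text
12.875 [ 0.6045 -0.1192  0.0533] [-0.292  0.653  2.213  2.827  0.521  1.685] [-0.001  0.004  0.001 -0.001  0.001  0.   ] [ 0.26 -0.39 -0.76] 0.5747190623761679 [-179.7   45.1  176.3]
```

play_rows(increments=[[0,0,0,0,0,0,2.5],[0,0,0,0,0,0,2.5],[0,0,0,0,0,0,2.5],[0,0,0,0,0,0,2.5]])

```text
time_s: 13.38
tcp_pos: [0.6045, -0.1192, 0.0531]
tool_rot: [-3.137, 0.786, 3.076]
contact_force: [-0.8, -1.0, 0.5]
gripper_width: 0.404
```

```bash
python3 rec.py
```

```text
13.375 [ 0.6045 -0.1192  0.0531] [-0.292  0.653  2.213  2.827  0.521  1.685] [-0.    -0.    -0.001 -0.001 -0.001 -0.001] [-0.77 -0.96  0.53] 0.4040343984623432 [-179.7   45.1  176.3]
```

play_rows(increments=[[-0.5,0,-0.5,0,0,0,2.5],[-0.5,0,-0.5,0,0,0,2.5],[-0.5,0,-0.5,0,0,0,2.5],[0,0,0,0,0,0,2.5],[0,0,0,0,0,0,2.5],[0,0,0,0,0,0,2.5]])

```text
time_s: 14.12
tcp_pos: [0.6043, -0.119, 0.0741]
tool_rot: [-3.137, 0.786, 3.076]
contact_force: [-0.2, -0.5, -6.4]
gripper_width: 0.402
```

```bash
python3 rec.py
python3 - <<'E'
from h import *
import plant
print(np.round(plant.get_state()["contact_force"],2))
f=plant.grab_frame("wrist"); cv2.imwrite("pics/w5.png",f["img"][:,:,::-1])
f=plant.grab_frame("scene"); cv2.imwrite("pics/s5.png",f["img"][:,:,::-1])
print(np.round(plant.get_state()["contact_force"],2),np.round(plant.get_state()["torque"],2))
E
```

```text
14.125 [ 0.6043 -0.119   0.0741] [-0.291  0.6    2.217  2.797  0.473  1.719] [-0.001  0.002 -0.001 -0.001  0.001  0.001] [-0.15 -0.45 -6.37] 0.40221951141430173 [-179.7   45.   176.3]
[-0.15 -0.45 -6.37]
[-0.23  0.46 -6.22] [0.13 1.02 0.01]
```

View pics/w5.png

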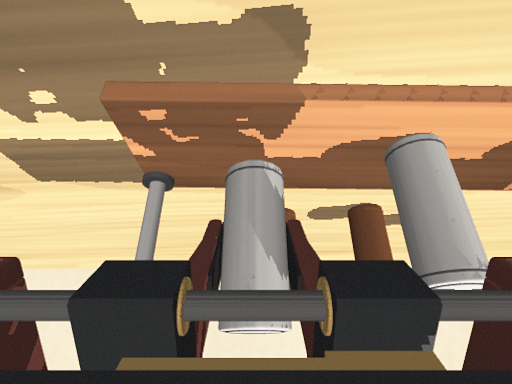

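View pics/s5.png

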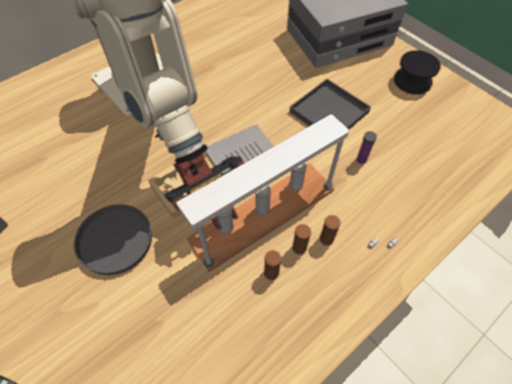

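Effort is about 6.4 N, so roughly 0.65 kg: the right slug is solid and goes to the tray. Before the swing I'll check the electronics box beside the tray.

Run:
```python
from h import *
t=load("top0"); s=load("scene0")
a=cv2.resize(t["img"][190:384,0:160],None,fx=3,fy=3,interpolation=cv2.INTER_CUBIC)
b=cv2.resize(s["img"][0:130,270:420],None,fx=3.5,fy=3.5,interpolation=cv2.INTER_CUBIC)
h=max(a.shape[0],b.shape[0]); c=np.zeros((h,a.shape[1]+b.shape[1],3),np.uint8); c[:a.shape[0],:a.shape[1]]=a;c[:b.shape[0],a.shape[1]:]=b
c=c[:600]; print(c.shape,a.shape); c=cv2.resize(c,None,fx=.75,fy=.75); cv2.imwrite("pics/box.png",c[:,:,::-1])
```

```text
(582, 1005, 3) (582, 480, 3)
```

View pics/box.png

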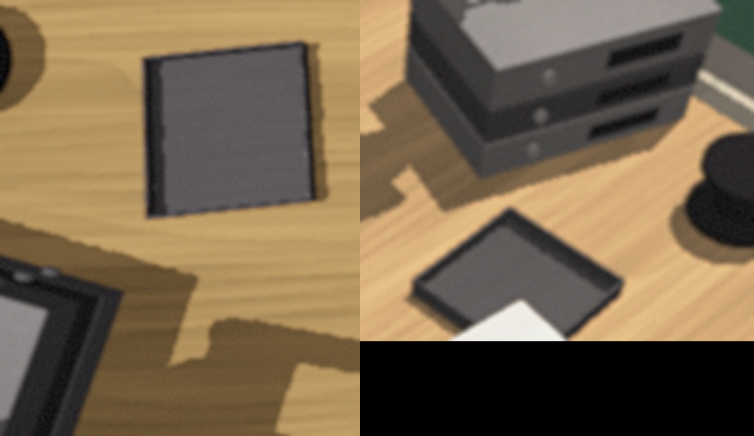

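Run:
```python
from h import *
t=load("top0"); s=load("scene0")
b=onz(s,317.6,67.8,0); print("bottom",b)
for z in (.05,.06,.07,.15,.2): print(z,np.round(proj(s,[b[0],b[1],z]),1),np.round(proj(t,[b[0],b[1],z]),1))
```

```text
bottom [ 3.15892130e-01  4.74224906e-01 -1.11022302e-16]
0.05 [319.7  55. ] [ 40.6 319.9]
0.06 [320.2  52.4] [ 38.4 320.4]
0.07 [320.6  49.7] [ 36.1 320.9]
0.15 [324.5  26.7] [ 16.4 325.5]
0.2 [327.2  10.9] [  2.  328.9]
```

```bash
cat > xfer.py <<'E'
from h import *
def tcp(g,az,th=45,gz=None): 
    z=Rd(az,th)[:,2]; return np.array(g)+.0187*z
if __name__=="__main__":
    import sys
    tx,ty,az,mid=map(float,sys.argv[1:5])
    p,R,s=cur(); print(s["time_s"],np.round(p,4))
    W1=p-.125*R[:,2]
    a=np.radians(mid); rm=.53
    wps=[(W1,R,2.5)]
    e=tcp([tx,ty,.175],az); wps+=[([rm*np.cos(a),rm*np.sin(a),.166],Rd(mid*.5+az*.2,45),2.5,dict(wmax=5)),(e,Rd(az,45),2.5,dict(wmax=5))]
    gov(wps)
E
python3 xfer.py .453 .381 37 10
```

```text
14.225 [ 0.6043 -0.119   0.074 ]
19
[[0,0,-3.1,0,0,0,2.5],[0,0,-3.1,0,0,0,2.5],[0,0,-3.2,0,0,0,2.5],[0,0,-3.1,0,0,0,2.5],[0,3.4,-0.1,-1.9,0,-1.9,2.5],[0,3.4,-0.1,-2,0,-1.9,2.5],[-0.2,3.4,0.1,-1.9,0,-1.9,2.5],[-0.3,3.4,0.2,-2,0,-1.9,2.5],[-0.4,3.4,0.3,-1.9,0,-1.9,2.5],[-0.5,3.3,0.4,-2,0,-1.9,2.5],[0,3.4,0.1,-1.9,0,-1.9,2.5],[-0.2,3.3,0.2,-2,0,-2,2.5],[-0.2,3.4,0.3,-1.9,0,-1.9,2.5],[-0.4,3.3,0.4,-1.9,0,-1.9,2.5],[-0.4,3.3,0.6,-2,0,-2,2.5],[-0.6,3.2,0.6,-1.9,0,-1.9,2.5],[-0.7,3.2,0.8,-1.9,0,-1.9,2.5],[-0.8,3.2,0.9,-1.9,0,-2,2.5],[-0.9,3.1,0.9,-2,0,-1.9,2.5]]
speed frac of cap 0.39  range margin 0.140  q end [0.7  0.37 2.23 3.29 0.25 1.47]
end [0.4632 0.3888 0.162 ]
```

play_rows(increments=[[0,0,-3.1,0,0,0,2.5],[0,0,-3.1,0,0,0,2.5],[0,0,-3.2,0,0,0,2.5],[0,0,-3.1,0,0,0,2.5],[0,3.4,-0.1,-1.9,0,-1.9,2.5],[0,3.4,-0.1,-2,0,-1.9,2.5],[-0.2,3.4,0.1,-1.9,0,-1.9,2.5],[-0.3,3.4,0.2,-2,0,-1.9,2.5],[-0.4,3.4,0.3,-1.9,0,-1.9,2.5],[-0.5,3.3,0.4,-2,0,-1.9,2.5],[0,3.4,0.1,-1.9,0,-1.9,2.5],[-0.2,3.3,0.2,-2,0,-2,2.5],[-0.2,3.4,0.3,-1.9,0,-1.9,2.5],[-0.4,3.3,0.4,-1.9,0,-1.9,2.5],[-0.4,3.3,0.6,-2,0,-2,2.5],[-0.6,3.2,0.6,-1.9,0,-1.9,2.5],[-0.7,3.2,0.8,-1.9,0,-1.9,2.5],[-0.8,3.2,0.9,-1.9,0,-2,2.5],[-0.9,3.1,0.9,-2,0,-1.9,2.5]])

```text
time_s: 16.6
tcp_pos: [0.4626, 0.3897, 0.1617]
tool_rot: [3.141, 0.785, -2.494]
contact_force: [0.3, -0.8, -5.9]
gripper_width: 0.401
```

play_rows(increments=[[0,0,0,0,0,0,2.5],[0,0,0,0,0,0,2.5]])

```text
time_s: 16.85
tcp_pos: [0.4627, 0.3883, 0.1616]
tool_rot: [-3.142, 0.784, -2.496]
contact_force: [-0.3, -0.1, -6.5]
gripper_width: 0.403
```

```bash
python3 rec.py
python3 - <<'E'
from h import *
from xfer import tcp
import plant
for n in ("wrist","top","scene"):
    f=plant.grab_frame(n); cv2.imwrite(f"pics/{n}6.png",f["img"][:,:,::-1])
e=tcp([.453,.381,.06],37); e[2]=.045
gov([(e,Rd(37,45),2.5,dict(vmax=2.5))])
E
```

```text
16.85 [0.4627 0.3883 0.1616] [0.697 0.371 2.234 3.289 0.25  1.464] [-0.012 -0.004  0.007  0.001  0.002 -0.001] [-0.26 -0.08 -6.49] 0.4029184100552014 [-180.    44.9 -143. ]
5
[[1.6,0,1.7,0,0,0,2.5],[1.7,0,1.6,0,0,0,2.5],[1.6,0,1.7,0,0,0,2.5],[1.6,0,1.7,0,0,0,2.5],[1.7,0.1,1.6,0,0,0,2.5]]
speed frac of cap 0.29  range margin 0.140  q end [0.7  0.67 2.24 3.21 0.55 1.55]
end [0.463  0.3891 0.0452]
```

View pics/top6.png

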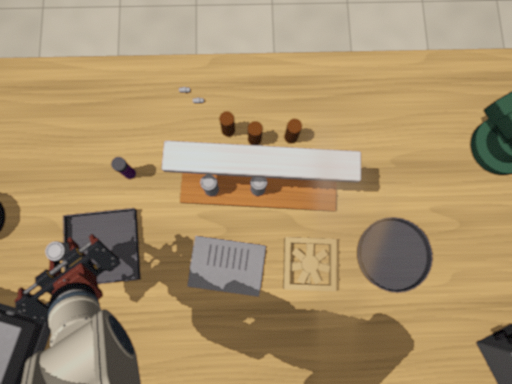

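View pics/wrist6.png

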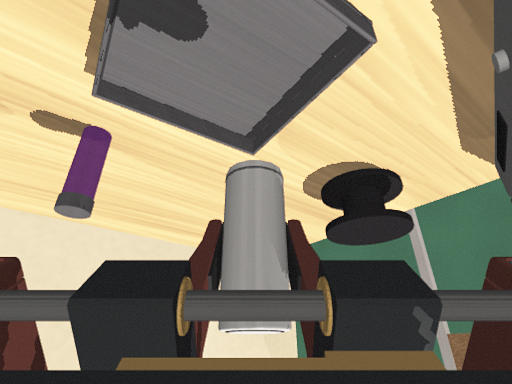

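View pics/scene6.png

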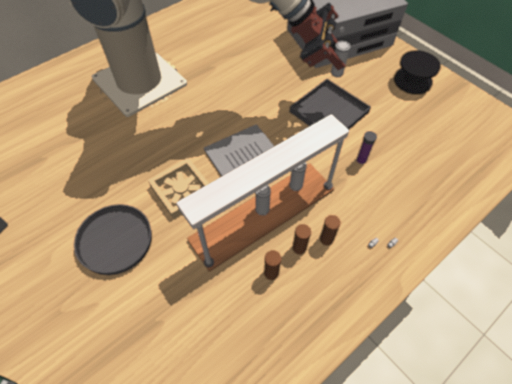

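The top view shows the slug at (57,250), held above the tray corner. The scene view shows the gripper close to the electronics box in projection, so I check the numbers.

Run:
```python
from h import *
t=load("top0")
print(onz(t,57,250,.212)); print("body end est",[np.round(onz(t,22,292,z),3) for z in (.18,.22)])
print("box corner",onz(t,54.7,319.8,.0),onz(t,54.7,319.8,.05),onz(t,41,317,.15))
```

```text
[0.45809869 0.37638214 0.212     ]
body end est [array([0.381, 0.453, 0.18 ]), array([0.382, 0.432, 0.22 ])]
box corner [0.31037999 0.46498208 0.        ] [0.31515523 0.44323453 0.05      ] [0.3308081  0.42707387 0.15      ]
```

The gap to the box is at least 5 cm and the slug is over (0.457,0.378) in the tray. Descending.

play_rows(increments=[[1.6,0,1.7,0,0,0,2.5],[1.7,0,1.6,0,0,0,2.5],[1.6,0,1.7,0,0,0,2.5],[1.6,0,1.7,0,0,0,2.5],[1.7,0,1.6,0,0,0,2.5],[0,0,0,0,0,0,2.5],[0,0,0,0,0,0,2.5]])

```text
time_s: 17.88
tcp_pos: [0.4642, 0.3891, 0.0461]
tool_rot: [-3.142, 0.786, -2.496]
contact_force: [0.2, -0.4, -5.9]
gripper_width: 0.407
```

```bash
python3 rec.py
```

```text
17.875 [0.4642 0.3891 0.0461] [0.696 0.668 2.237 3.211 0.551 1.548] [ 0.005 -0.015 -0.    -0.001  0.001 -0.   ] [ 0.16 -0.39 -5.92] 0.40740772740740544 [-180.   45. -143.]
```

Still hanging, as the force shows. Down 2–3 mm more, watching the force.

play_rows(increments=[[0.2,0,0.2,0,0,0,2.5],[0,0,0,0,0,0,2.5]])

```text
time_s: 18.12
tcp_pos: [0.4641, 0.3895, 0.0434]
tool_rot: [-3.142, 0.787, -2.496]
contact_force: [-0.4, 0.2, -5.8]
gripper_width: 0.404
```

play_rows(increments=[[0.1,0,0.1,0,0,0,2.5],[0,0,0,0,0,0,2.5]])

```text
time_s: 18.38
tcp_pos: [0.4642, 0.3896, 0.0421]
tool_rot: [3.142, 0.788, -2.496]
contact_force: [-2.2, -1.8, 2.5]
gripper_width: 0.406
```

play_rows(increments=[[0,0,0,0,0,0,5.5],[0,0,0,0,0,0,5.5],[0,0,0,0,0,0,5.5],[0,0,0,0,0,0,5.5],[0,0,-1.5,0,0,0,5.5],[0,0,-3,0,0,0,5.5],[0,0,-3,0,0,0,5.5],[0,0,-3,0,0,0,5.5],[0,0,-3,0,0,0,5.5]])

```text
time_s: 19.5
tcp_pos: [0.3862, 0.3307, 0.1375]
tool_rot: [-3.142, 0.785, -2.495]
contact_force: [0.1, 0.3, -0.3]
gripper_width: 0.626
```

```bash
python3 rec.py
python3 - <<'E'
from h import *
import plant
for n in ("wrist","top"):
    f=plant.grab_frame(n); cv2.imwrite(f"pics/{n}7.png",f["img"][:,:,::-1])
R2=Rd(-4,45); z=R2[:,2]; G=np.array([.599,-.0125,.065])
p,R=gov([([.50,.19,.17],Rd(12,45),8.7,dict(wmax=6)),(G+(.0187-.12)*z,R2,8.7,dict(wmax=5,vmax=3))])
print("then"); gov([(G+.0187*z,R2,8.7,dict(vmax=2.5))],p=p,R=R)
E
```

```text
19.5 [0.3862 0.3307 0.1375] [0.714 0.362 2.435 3.254 0.442 1.517] [ 0.037 -0.648  0.3    0.129 -0.335 -0.105] [ 0.09  0.34 -0.28] 0.6262325221033693 [-180.   45. -143.]
13
[[-0.5,-3,-0.3,3,0,2.9,8.7],[-0.6,-3,-0.1,2.9,0,3,8.7],[-0.7,-3,0,3,0,2.9,8.7],[-0.9,-2.9,0.1,2.9,0.1,3,8.7],[-1.1,-2.9,0.4,3,0,2.9,8.7],[-1.2,-2.7,0.4,2.9,0,3,8.7],[0.5,-2.8,0.2,1.6,0,1.6,8.7],[0.4,-2.9,0.3,1.6,0,1.6,8.7],[0.3,-2.9,0.3,1.7,0,1.6,8.7],[0.2,-2.8,0.5,1.6,0,1.7,8.7],[0.2,-2.8,0.5,1.6,0,1.6,8.7],[0.1,-2.9,0.6,1.6,0,1.6,8.7],[0,-2.8,0.7,1.6,0,1.6,8.7]]
speed frac of cap 0.37  range margin 0.143  q end [-0.01  0.38  2.4   3.24  0.42  1.52]
end [ 0.5275 -0.0076  0.1362]
then
5
[[0,0,2.4,0,0,0,8.7],[0,0,2.4,0,0,0,8.7],[0,0,2.4,0,0,0,8.7],[0,0,2.4,0,0,0,8.7],[0,0,2.4,0,0,0,8.7]]
speed frac of cap 0.30  range margin 0.183  q end [-0.03  0.66  2.22  3.2   0.52  1.55]
end [ 0.6121 -0.0135  0.0513]
```

View pics/wrist7.png

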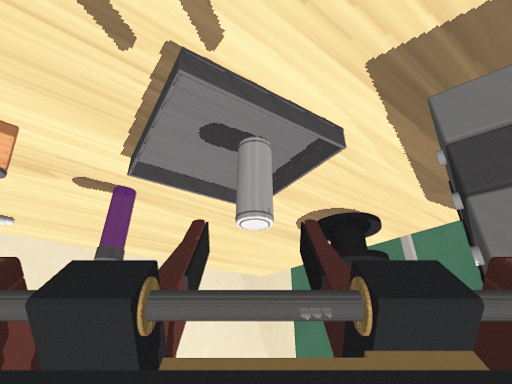

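View pics/top7.png

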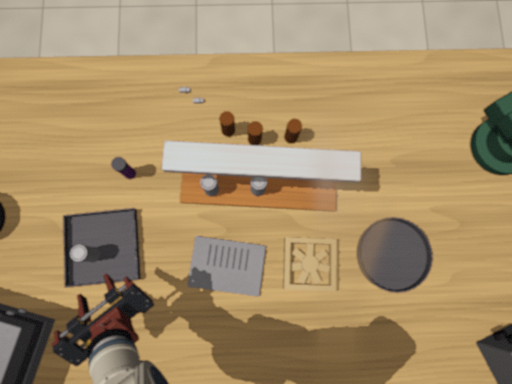

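The wrist view shows the first slug upright on the tray floor, cap at (254,223) and base at (254,143). In the top view its cap is at (79,253), inside the tray. Now the middle slug.

play_rows(increments=[[-0.5,-3,-0.3,3,0,2.9,8.7],[-0.6,-3,-0.1,2.9,0,3,8.7],[-0.7,-3,0,3,0,2.9,8.7],[-0.9,-2.9,0.1,2.9,0.1,3,8.7],[-1.1,-2.9,0.4,3,0,2.9,8.7],[-1.2,-2.7,0.4,2.9,0,3,8.7],[0.5,-2.8,0.2,1.6,0,1.6,8.7],[0.4,-2.9,0.3,1.6,0,1.6,8.7],[0.3,-2.9,0.3,1.7,0,1.6,8.7],[0.2,-2.8,0.5,1.6,0,1.7,8.7],[0.2,-2.8,0.5,1.6,0,1.6,8.7],[0.1,-2.9,0.6,1.6,0,1.6,8.7],[0,-2.8,0.7,1.6,0,1.6,8.7],[0,0,0,0,0,0,8.7],[0,0,0,0,0,0,8.7]])

```text
time_s: 21.48
tcp_pos: [0.5292, -0.006, 0.1345]
tool_rot: [-3.141, 0.784, 3.073]
contact_force: [0.7, 0.8, -0.3]
gripper_width: 0.991
```

```bash
python3 rec.py
python3 - <<'E'
from h import *
import plant
for n in ("wrist",):
    f=plant.grab_frame(n); cv2.imwrite(f"pics/{n}8.png",f["img"][:,:,::-1])
p,R,s=cur(); T=np.eye(4);T[:3,:3]=R;T[:3,3]=p;T=T@f["hand_eye"]
print("expect cap px",proj(f,[.599,-.0125,.105],T),"base",proj(f,[.599,-.0125,.015],T))
R2=Rd(-4,45); z=R2[:,2]; G=np.array([.599,-.0125,.065])
gov([(G+.0187*z,R2,8.7,dict(vmax=2.5))])
E
```

```text
21.475 [ 0.5292 -0.006   0.1345] [-0.008  0.384  2.394  3.248  0.421  1.516] [ 0.014 -0.007  0.002 -0.002 -0.001  0.004] [ 0.65  0.81 -0.26] 0.990602738790685 [-180.    44.9  176.1]
expect cap px [252.18823243 232.51146348] base [252.54788561 147.8453949 ]
5
[[0,0,2.4,0,0,0,8.7],[0,-0.1,2.3,0,0,0,8.7],[0,0,2.4,0,0,0,8.7],[0,-0.1,2.3,0,-0.1,0,8.7],[0,0,2.4,0,0,0.1,8.7]]
speed frac of cap 0.30  range margin 0.186  q end [-0.03  0.66  2.22  3.2   0.53  1.55]
end [ 0.6122 -0.0134  0.0512]
```

View pics/wrist8.png

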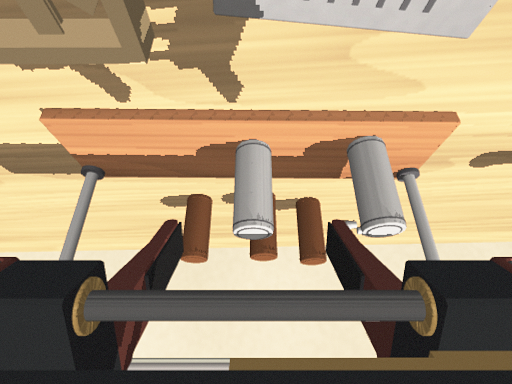

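The middle slug's cap is at (253,230), as predicted. Going in, closing, and reading a baseline.

play_rows(increments=[[0,0,2.4,0,0,0,8.7],[0,-0.1,2.3,0,0,0,8.7],[0,0,2.4,0,0,0,8.7],[0,-0.1,2.3,0,0,0,8.7],[0,0,2.4,0,0,0,8.7],[0,0,0,0,0,0,6],[0,0,0,0,0,0,2.5],[0,0,0,0,0,0,2.5],[0,0,0,0,0,0,2.5],[0,0,0,0,0,0,2.5],[0,0,0,0,0,0,2.5],[0,0,0,0,0,0,2.5],[0,0,0,0,0,0,2.5]])

```text
time_s: 23.15
tcp_pos: [0.6124, -0.014, 0.0516]
tool_rot: [-3.141, 0.785, 3.073]
contact_force: [-2.9, 2.4, 6.4]
gripper_width: 0.402
```

play_rows(increments=[[-0.5,0,-0.5,0,0,0,2.5],[-0.5,0,-0.5,0,0,0,2.5],[-0.5,0,-0.5,0,0,0,2.5],[0,0,0,0,0,0,2.5],[0,0,0,0,0,0,2.5],[0,0,0,0,0,0,2.5]])

```text
time_s: 23.9
tcp_pos: [0.6121, -0.0141, 0.0721]
tool_rot: [-3.141, 0.784, 3.072]
contact_force: [1.1, -0.1, -6.8]
gripper_width: 0.404
```

```bash
python3 rec.py
python3 - <<'E'
from h import *
import plant
f=plant.grab_frame("wrist"); cv2.imwrite("pics/w9.png",f["img"][:,:,::-1])
print(np.round(plant.get_state()["contact_force"],2))
E
python3 xfer.py .4595 -.2965 -37 -15;python3 xfer.py .453 .381 37 10
```

```text
23.9 [ 0.6121 -0.0141  0.0721] [-0.027  0.601  2.228  3.209  0.472  1.541] [-0.     0.003 -0.     0.002 -0.    -0.   ] [ 1.05 -0.12 -6.81] 0.4035372530364929 [-180.    44.9  176. ]
[-0.24  0.05 -7.08]
23.95 [ 0.6121 -0.0141  0.0721]
13
[[0,0,-3.1,0,0,0,2.5],[0,0,-3.2,0,0,0,2.5],[0,0,-3.1,0,0,0,2.5],[0,0,-3.1,0,0,0,2.5],[0,-3.2,-0.1,1.9,0,1.9,2.5],[-0.2,-3.3,-0.1,1.9,0,2,2.5],[-0.2,-3.2,0.1,2,-0.1,1.9,2.5],[-0.4,-3.3,0.2,1.9,0,1.9,2.5],[0,-3.4,0.1,3.1,0,3.1,2.5],[-0.1,-3.5,0.3,3.1,0,3.2,2.5],[-0.4,-3.4,0.4,3.2,0,3.1,2.5],[-0.5,-3.3,0.7,3.1,0,3.1,2.5],[-0.7,-3.3,0.8,3.1,0,3.2,2.5]]
speed frac of cap 0.40  range margin 0.182  q end [-0.57  0.33  2.32  3.33  0.3   1.45]
end [ 0.4696 -0.3047  0.1615]
23.95 [ 0.6121 -0.0141  0.0721]
17
[[0,0,-3.1,0,0,0,2.5],[0,0,-3.2,0,0,0,2.5],[0,0,-3.1,0,0,0,2.5],[0,0,-3.1,0,0,0,2.5],[0.1,2.5,-0.3,-2.9,0,-2.9,2.5],[-0.1,2.5,-0.1,-2.9,0,-2.9,2.5],[-0.2,2.5,0,-2.9,-0.1,-2.9,2.5],[-0.3,2.5,0.1,-2.9,0,-2.9,2.5],[0,3.4,0.1,-1.9,0,-1.9,2.5],[-0.1,3.3,0.2,-2,0,-2,2.5],[-0.3,3.3,0.3,-1.9,0,-1.9,2.5],[-0.4,3.3,0.4,-1.9,0,-1.9,2.5],[-0.4,3.3,0.6,-2,0,-2,2.5],[-0.6,3.3,0.6,-1.9,0,-1.9,2.5],[-0.7,3.2,0.8,-1.9,0,-1.9,2.5],[-0.8,3.1,0.8,-2,0,-2,2.5],[-0.9,3.1,1,-1.9,0,-1.9,2.5]]
speed frac of cap 0.40  range margin 0.139  q end [0.7  0.37 2.23 3.29 0.25 1.46]
end [0.4636 0.3889 0.162 ]
```

View pics/w9.png

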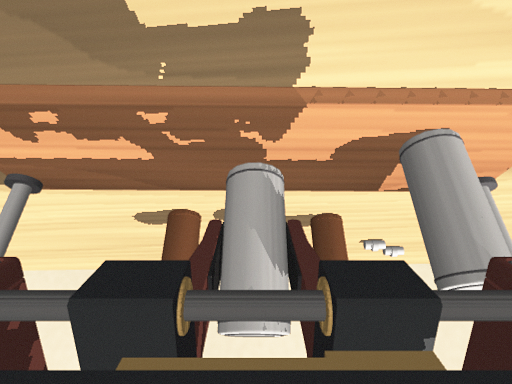

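About 6.9 N, so roughly 0.7 kg: the middle slug is also solid and goes to the tray.

```bash
python3 - <<'E'
from h import *
t=load("top0"); print(onz(t,79,253,.095))
E
python3 xfer.py .496 .322 37 10
```

```text
[0.45749991 0.37994821 0.095     ]
23.95 [ 0.6121 -0.0141  0.0721]
15
[[0,0,-3.1,0,0,0,2.5],[0,0,-3.2,0,0,0,2.5],[0,0,-3.1,0,0,0,2.5],[0,0,-3.1,0,0,0,2.5],[0.1,2.5,-0.3,-2.9,0,-2.9,2.5],[-0.1,2.5,-0.1,-2.9,0,-2.9,2.5],[-0.2,2.5,0,-2.9,-0.1,-2.9,2.5],[-0.3,2.5,0.1,-2.9,0,-2.9,2.5],[-0.3,3.4,0.4,-2.5,0,-2.5,2.5],[-0.5,3.3,0.6,-2.5,0,-2.5,2.5],[-0.6,3.3,0.7,-2.5,0,-2.5,2.5],[-0.7,3.2,0.8,-2.4,0,-2.4,2.5],[-0.9,3.1,1,-2.5,0,-2.5,2.5],[-1,3,1.1,-2.5,0,-2.5,2.5],[-1.2,3,1.2,-2.5,0,-2.5,2.5]]
speed frac of cap 0.40  range margin 0.152  q end [0.51 0.37 2.23 2.76 0.26 1.85]
end [0.5063 0.3299 0.162 ]
```

play_rows(increments=[[0,0,-3.1,0,0,0,2.5],[0,0,-3.2,0,0,0,2.5],[0,0,-3.1,0,0,0,2.5],[0,0,-3.1,0,0,0,2.5],[0.1,2.5,-0.3,-2.9,0,-2.9,2.5],[-0.1,2.5,-0.1,-2.9,0,-2.9,2.5],[-0.2,2.5,0,-2.9,-0.1,-2.9,2.5],[-0.3,2.5,0.1,-2.9,0,-2.9,2.5],[-0.3,3.4,0.4,-2.5,0,-2.5,2.5],[-0.5,3.3,0.6,-2.5,0,-2.5,2.5],[-0.6,3.3,0.7,-2.5,0,-2.5,2.5],[-0.7,3.2,0.8,-2.4,0,-2.4,2.5],[-0.9,3.1,1,-2.5,0,-2.5,2.5],[-1,3,1.1,-2.5,0,-2.5,2.5],[-1.2,3,1.2,-2.5,0,-2.5,2.5],[0,0,0,0,0,0,2.5],[0,0,0,0,0,0,2.5]])

```text
time_s: 26.08
tcp_pos: [0.5058, 0.3293, 0.1616]
tool_rot: [-3.141, 0.784, -2.495]
contact_force: [-0.3, -0.3, -6.1]
gripper_width: 0.401
```

```bash
python3 rec.py
python3 - <<'E'
from h import *
from xfer import tcp
import plant
for n in ("top",):
    f=plant.grab_frame(n); cv2.imwrite(f"pics/{n}10.png",f["img"][:,:,::-1])
e=tcp([.496,.322,.06],37); e[2]=.044
gov([(e,Rd(37,45),2.5,dict(vmax=2.5))])
E
```

```text
26.075 [0.5058 0.3293 0.1616] [0.508 0.371 2.234 2.757 0.261 1.845] [-0.012 -0.004  0.008  0.001  0.002  0.001] [-0.29 -0.28 -6.1 ] 0.4011327499488831 [-180.    44.9 -143. ]
5
[[1.6,0,1.7,0,0,0,2.5],[1.7,0,1.7,0,0,0,2.5],[1.6,0,1.6,0,0,0,2.5],[1.7,0,1.7,0,-0.1,0,2.5],[1.6,0,1.7,0,0,0,2.5]]
speed frac of cap 0.30  range margin 0.151  q end [0.51 0.67 2.24 2.96 0.56 1.63]
end [0.5069 0.3298 0.0442]
```

View pics/top10.png

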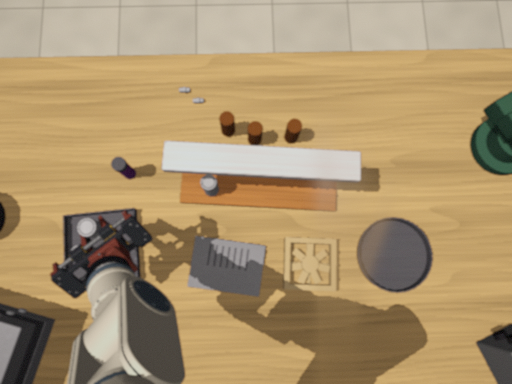

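play_rows(increments=[[1.6,0,1.7,0,0,0,2.5],[1.7,0,1.7,0,0,0,2.5],[1.6,0,1.6,0,0,0,2.5],[1.7,0,1.7,0,0,0,2.5],[1.6,0,1.7,0,0,0,2.5],[0,0,0,0,0,0,2.5],[0,0,0,0,0,0,2.5]])

```text
time_s: 27.0
tcp_pos: [0.508, 0.3304, 0.0454]
tool_rot: [-3.141, 0.786, -2.496]
contact_force: [0.6, -0.4, -6.9]
gripper_width: 0.402
```

play_rows(increments=[[0.2,0,0.1,0,0,0,2.5],[0,0,0,0,0,0,2.5]])

```text
time_s: 27.25
tcp_pos: [0.5073, 0.3303, 0.0435]
tool_rot: [-3.141, 0.787, -2.495]
contact_force: [-0.1, 0.8, -6.2]
gripper_width: 0.406
```

play_rows(increments=[[0.2,0,0.1,0,0,0,2.5],[0,0,0,0,0,0,2.5]])

```text
time_s: 27.5
tcp_pos: [0.5065, 0.3298, 0.0407]
tool_rot: [-3.141, 0.786, -2.495]
contact_force: [-0.1, -0.4, -5.9]
gripper_width: 0.404
```

play_rows(increments=[[0.1,0,0.1,0,0,0,2.5],[0,0,0,0,0,0,2.5]])

```text
time_s: 27.75
tcp_pos: [0.5068, 0.3301, 0.0406]
tool_rot: [-3.141, 0.789, -2.495]
contact_force: [-6.5, -4.4, 8.3]
gripper_width: 0.404
```

Floor contact. Release and back off along the tool axis.

play_rows(increments=[[0,0,0,0,0,0,5.5],[0,0,0,0,0,0,5.5],[0,0,0,0,0,0,5.5],[0,0,0,0,0,0,5.5],[0,0,-1.5,0,0,0,5.5],[0,0,-3,0,0,0,5.5],[0,0,-3,0,0,0,5.5],[0,0,-3,0,0,0,5.5],[0,0,-3,0,0,0,5.5]])

```text
time_s: 28.88
tcp_pos: [0.4288, 0.2715, 0.1354]
tool_rot: [-3.141, 0.785, -2.495]
contact_force: [0.8, -0.1, 0.7]
gripper_width: 0.625
```

```bash
python3 rec.py
python3 - <<'E'
from h import *
import plant
for n in ("wrist","top"):
    f=plant.grab_frame(n); cv2.imwrite(f"pics/{n}11.png",f["img"][:,:,::-1])
R2=Rd(-4,45); z=R2[:,2]; G=np.array([.604,.0975,.065])
p,R=gov([([.50,.19,.17],Rd(12,45),8.7,dict(wmax=6)),(G+(.0187-.12)*z,R2,8.7,dict(wmax=5,vmax=3))])
E
```

```text
28.875 [0.4288 0.2715 0.1354] [0.462 0.369 2.437 2.846 0.458 1.706] [-0.099 -0.644  0.303 -0.324 -0.314  0.26 ] [ 0.8  -0.15  0.67] 0.6249135245639831 [-180.   45. -143.]
9
[[-0.6,-2.2,-0.4,3.5,0,3.5,8.7],[-0.7,-2.1,-0.2,3.6,0,3.6,8.7],[-0.9,-2.1,-0.1,3.5,0,3.5,8.7],[-1,-2,0.1,3.5,0.1,3.6,8.7],[-1.1,-2,0.1,3.6,0,3.5,8.7],[0.4,-2.3,0.8,2.8,0,2.8,8.7],[0.2,-2.3,1,2.8,0,2.9,8.7],[0.1,-2.2,1,2.8,0,2.8,8.7],[0,-2.2,1.2,2.9,0,2.8,8.7]]
speed frac of cap 0.79  range margin 0.142  q end [0.32 0.39 2.34 3.84 0.43 1.2 ]
end [0.5328 0.1026 0.1369]
```

View pics/wrist11.png

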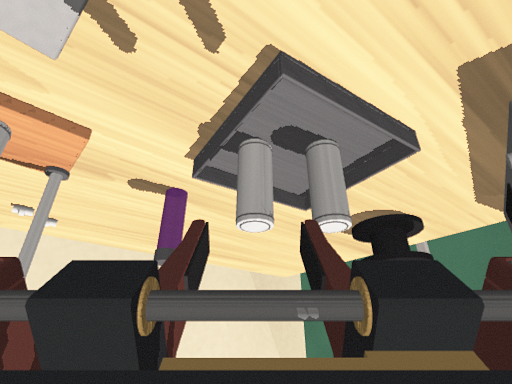

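View pics/top11.png

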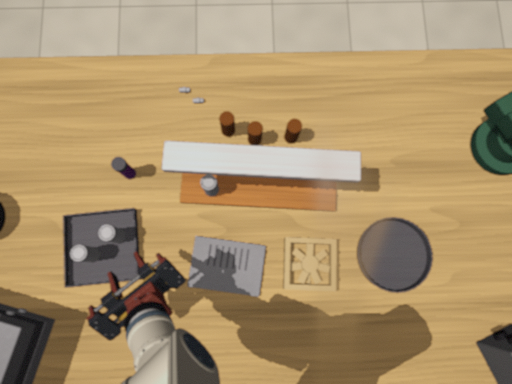

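Both slugs stand upright in the tray, with caps at (79,253) and (106,233) in the top view. Now the left slug, which I'll also weigh.

play_rows(increments=[[-0.6,-2.2,-0.4,3.5,0,3.5,8.7],[-0.7,-2.1,-0.2,3.6,0,3.6,8.7],[-0.9,-2.1,-0.1,3.5,0,3.5,8.7],[-1,-2,0.1,3.5,0.1,3.6,8.7],[-1.1,-2,0.1,3.6,0,3.5,8.7],[0.4,-2.3,0.8,2.8,0,2.8,8.7],[0.2,-2.3,1,2.8,0,2.9,8.7],[0.1,-2.2,1,2.8,0,2.8,8.7],[0,-2.2,1.2,2.9,0,2.8,8.7],[0,0,0,0,0,0,8.7],[0,0,0,0,0,0,8.7]])

```text
time_s: 30.35
tcp_pos: [0.5345, 0.1043, 0.1352]
tool_rot: [-3.14, 0.784, 3.074]
contact_force: [0.3, -0.5, 0.1]
gripper_width: 0.989
```

```bash
python3 rec.py
python3 - <<'E'
from h import *
import plant
for n in ("wrist",):
    f=plant.grab_frame(n); cv2.imwrite(f"pics/{n}12.png",f["img"][:,:,::-1])
p,R,s=cur(); T=np.eye(4);T[:3,:3]=R;T[:3,3]=p;T=T@f["hand_eye"]
print("expect cap px",proj(f,[.604,.0975,.105],T),"base",proj(f,[.604,.0975,.015],T))
R2=Rd(-4,45); z=R2[:,2]; G=np.array([.604,.0975,.065])
gov([(G+.0187*z,R2,8.7,dict(vmax=2.5))])
E
```

```text
30.35 [0.5345 0.1043 0.1352] [0.326 0.4   2.339 3.843 0.435 1.203] [ 0.004 -0.01   0.002 -0.     0.002  0.   ] [ 0.34 -0.45  0.08] 0.9893820934807782 [-179.9   44.9  176.1]
expect cap px [252.13022407 231.64132989] base [252.54966524 147.12151802]
5
[[0,0,2.4,0,0,0,8.7],[0,-0.1,2.3,0,0,0,8.7],[0,0,2.4,0,0,0.1,8.7],[0,-0.1,2.3,0,-0.1,0,8.7],[0,0,2.4,0,0,0,8.7]]
speed frac of cap 0.28  range margin 0.241  q end [0.24 0.66 2.18 3.61 0.51 1.38]
end [0.6175 0.0966 0.0518]
```

View pics/wrist12.png

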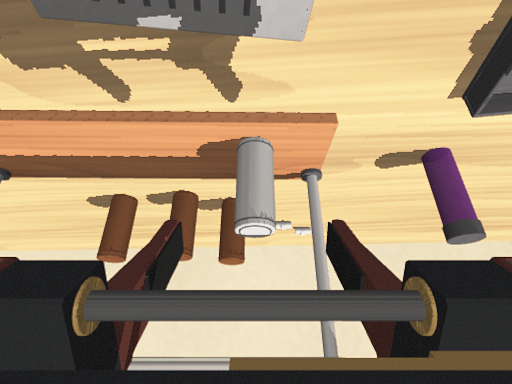

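The cap is at (256,228), about 1–2 mm further left than assumed, so I drop the sideways correction.

play_rows(increments=[[0,0,2.4,0,0,0,8.7],[0,0,2.3,0,0,0,8.7],[0,0,2.4,0,0,0,8.7],[0,0,2.3,0,0,0,8.7],[0,0,2.4,0,0,0,8.7],[0,0,0,0,0,0,6],[0,0,0,0,0,0,2.5],[0,0,0,0,0,0,2.5],[0,0,0,0,0,0,2.5],[0,0,0,0,0,0,2.5],[0,0,0,0,0,0,2.5],[0,0,0,0,0,0,2.5],[0,0,0,0,0,0,2.5]])

```text
time_s: 32.02
tcp_pos: [0.618, 0.0981, 0.0521]
tool_rot: [-3.14, 0.785, 3.073]
contact_force: [-2.9, 0.6, 3.7]
gripper_width: 0.404
```

play_rows(increments=[[-0.5,0,-0.5,0,0,0,2.5],[-0.5,0,-0.5,0,0,0,2.5],[-0.5,0,-0.5,0,0,0,2.5],[0,0,0,0,0,0,2.5],[0,0,0,0,0,0,2.5],[0,0,0,0,0,0,2.5]])

```text
time_s: 32.78
tcp_pos: [0.6177, 0.098, 0.0727]
tool_rot: [-3.14, 0.784, 3.073]
contact_force: [-0.5, -0.1, -1.7]
gripper_width: 0.402
```

```bash
python3 rec.py
python3 - <<'E'
from h import *
import plant
f=plant.grab_frame("wrist"); cv2.imwrite("pics/w13.png",f["img"][:,:,::-1])
print(np.round(plant.get_state()["contact_force"],2))
E
python3 xfer.py .438 -.3326 -37 -10
```

```text
32.775 [0.6177 0.098  0.0727] [0.248 0.609 2.183 3.66  0.463 1.327] [-0.001  0.002  0.001 -0.    -0.001 -0.001] [-0.5  -0.05 -1.68] 0.40199987117811165 [-179.9   44.9  176.1]
[ 0.46  0.76 -1.68]
32.825 [0.6177 0.098  0.0727]
18
[[0,0,-3.1,0,0,0,2.5],[0,0,-3.1,0,0,0,2.5],[0,0,-3.2,0,0,0,2.5],[0,0,-3.1,0,0,0,2.5],[-0.1,-3.3,0,1,0,1,2.5],[-0.2,-3.2,0.1,1,0,1,2.5],[-0.2,-3.3,0.1,0.9,0,1,2.5],[-0.3,-3.3,0.2,1,-0.1,1,2.5],[-0.4,-3.2,0.2,1,0,1,2.5],[-0.4,-3.2,0.3,1,0,1,2.5],[0.2,-3.2,-0.1,2.2,0,2.2,2.5],[0.1,-3.3,0,2.1,0,2.1,2.5],[-0.1,-3.2,0.1,2.2,0,2.2,2.5],[-0.1,-3.3,0.3,2.2,0,2.2,2.5],[-0.3,-3.2,0.3,2.2,0,2.2,2.5],[-0.4,-3.1,0.5,2.1,0,2.1,2.5],[-0.6,-3.2,0.6,2.2,0,2.2,2.5],[-0.6,-3.1,0.8,2.2,0,2.2,2.5]]
speed frac of cap 0.50  range margin 0.186  q end [-0.69  0.33  2.32  3.04  0.3   1.64]
end [ 0.4484 -0.3408  0.1613]
```

View pics/w13.png

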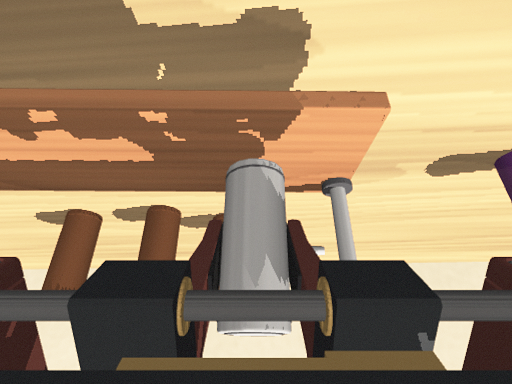

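About 1.7 N, so roughly 0.17 kg: the left slug is hollow and goes to the pan.

play_rows(increments=[[0,0,-3.1,0,0,0,2.5],[0,0,-3.1,0,0,0,2.5],[0,0,-3.2,0,0,0,2.5],[0,0,-3.1,0,0,0,2.5],[-0.1,-3.3,0,1,0,1,2.5],[-0.2,-3.2,0.1,1,0,1,2.5],[-0.2,-3.3,0.1,0.9,0,1,2.5],[-0.3,-3.3,0.2,1,-0.1,1,2.5],[-0.4,-3.2,0.2,1,0,1,2.5],[-0.4,-3.2,0.3,1,0,1,2.5],[0.2,-3.2,-0.1,2.2,0,2.2,2.5],[0.1,-3.3,0,2.1,0,2.1,2.5],[-0.1,-3.2,0.1,2.2,0,2.2,2.5],[-0.1,-3.3,0.3,2.2,0,2.2,2.5],[-0.3,-3.2,0.3,2.2,0,2.2,2.5],[-0.4,-3.1,0.5,2.1,0,2.1,2.5],[-0.6,-3.2,0.6,2.2,0,2.2,2.5],[-0.6,-3.1,0.8,2.2,0,2.2,2.5],[0,0,0,0,0,0,2.5],[0,0,0,0,0,0,2.5]])

```text
time_s: 35.33
tcp_pos: [0.4482, -0.3401, 0.1611]
tool_rot: [3.141, 0.785, 2.496]
contact_force: [-0.3, -0.2, -1.7]
gripper_width: 0.41
```

```bash
python3 rec.py
python3 - <<'E'
from h import *
from xfer import tcp
import plant
for n in ("top",):
    f=plant.grab_frame(n); cv2.imwrite(f"pics/{n}14.png",f["img"][:,:,::-1])
e=tcp([.438,-.3326,.06],-37); e[2]=.044
gov([(e,Rd(-37,45),2.5,dict(vmax=2.5))])
E
```

```text
35.325 [ 0.4482 -0.3401  0.1611] [-0.686  0.333  2.319  3.042  0.296  1.638] [ 0.011 -0.003  0.005  0.    -0.001  0.001] [-0.26 -0.2  -1.73] 0.4095374962439153 [180.  45. 143.]
5
[[1.6,0,1.7,0,0,0,2.5],[1.7,0,1.6,0,0,0,2.5],[1.6,0,1.7,0,0,0,2.5],[1.7,0,1.7,0,0,0,2.5],[1.6,-0.1,1.6,0.1,0,0,2.5]]
speed frac of cap 0.33  range margin 0.186  q end [-0.69  0.67  2.32  3.09  0.64  1.58]
end [ 0.4483 -0.341   0.0445]
```

View pics/top14.png

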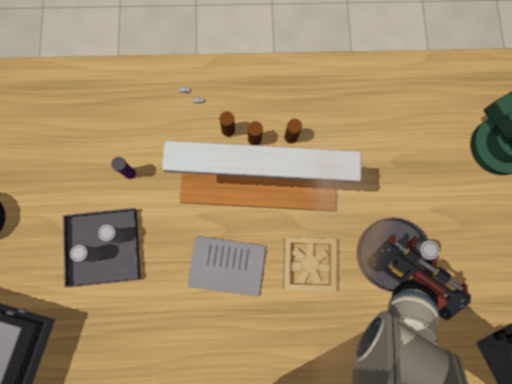

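play_rows(increments=[[1.6,0,1.7,0,0,0,2.5],[1.7,0,1.6,0,0,0,2.5],[1.6,0,1.7,0,0,0,2.5],[1.7,0,1.7,0,0,0,2.5],[1.6,0,1.6,0,0,0,2.5],[0,0,0,0,0,0,2.5],[0,0,0,0,0,0,2.5]])

```text
time_s: 36.25
tcp_pos: [0.4495, -0.3407, 0.0453]
tool_rot: [3.141, 0.786, 2.496]
contact_force: [-0.1, -0.6, -1.4]
gripper_width: 0.403
```

play_rows(increments=[[0.2,0,0.2,0,0,0,2.5],[0,0,0,0,0,0,2.5]])

```text
time_s: 36.5
tcp_pos: [0.4495, -0.3414, 0.0427]
tool_rot: [3.141, 0.787, 2.495]
contact_force: [-0.3, -0.9, -0.8]
gripper_width: 0.401
```

play_rows(increments=[[0.1,0,0.1,0,0,0,2.5],[0,0,0,0,0,0,2.5]])

```text
time_s: 36.75
tcp_pos: [0.4494, -0.3414, 0.0411]
tool_rot: [3.141, 0.787, 2.495]
contact_force: [-1.1, 0.5, 3.2]
gripper_width: 0.402
```

play_rows(increments=[[0,0,0,0,0,0,5.5],[0,0,0,0,0,0,5.5],[0,0,0,0,0,0,5.5],[0,0,0,0,0,0,5.5],[0,0,-1.5,0,0,0,5.5],[0,0,-3,0,0,0,5.5],[0,0,-3,0,0,0,5.5],[0,0,-3,0,0,0,5.5],[0,0,-2,0,0,0,5.5],[0,0,0,0,0,0,5.5],[0,0,0,0,0,0,5.5]])

```text
time_s: 38.12
tcp_pos: [0.3789, -0.2883, 0.1291]
tool_rot: [3.141, 0.787, 2.495]
contact_force: [0.1, -0.4, 0.9]
gripper_width: 0.629
```

```bash
python3 rec.py
python3 - <<'E'
from h import *
import plant
for n in ("wrist","top","scene"):
    f=plant.grab_frame(n); cv2.imwrite(f"pics/{n}15.png",f["img"][:,:,::-1])
E
```

```text
38.125 [ 0.3789 -0.2883  0.1291] [-0.701  0.376  2.506  3.064  0.527  1.6  ] [ 0.001  0.019 -0.011  0.    -0.002  0.   ] [ 0.12 -0.41  0.89] 0.6291298693489659 [180.   45.1 142.9]
```

View pics/wrist15.png

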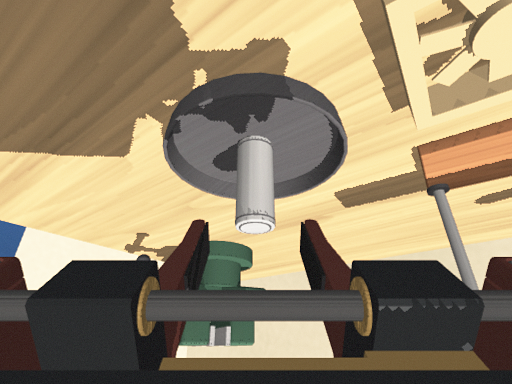

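View pics/top15.png

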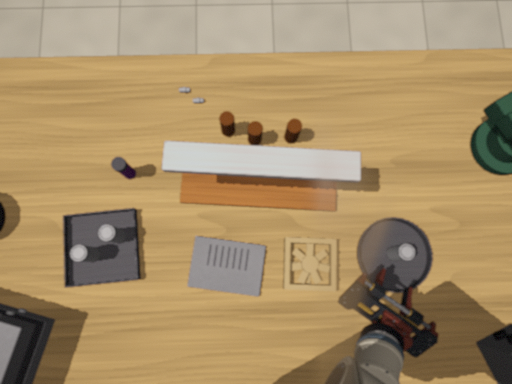

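View pics/scene15.png

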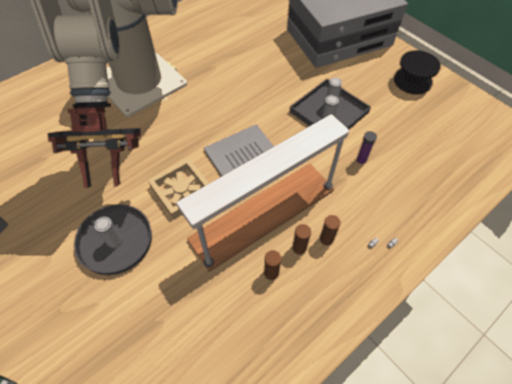

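All three slugs stand: two in the tray with caps at (79,253) and (106,233), one in the pan at (407,252). The lid, fan and fuses are at the same pixels as at the start. A quick numeric check, then I hand in.

Run:
```python
from h import *
import plant
a=load("top0")["img"].astype(int); b=cv2.imread("pics/top15.png")[:,:,::-1].astype(int)
for n,(u0,v0,u1,v1) in dict(lid=(185,232,272,300),fan=(280,232,342,294),fuses=(105,150,140,185),lamp=(160,138,364,182),tray=(60,205,145,290)).items():
    d=np.abs(a-b).max(2)[v0:v1,u0:u1]; print(n,"changed px frac %.3f"%(d>40).mean())
s=plant.get_state(); print(s["time_s"],np.abs(s["qd"]).max()); print(plant.job_done())
```

```text
lid changed px frac 0.000
fan changed px frac 0.000
fuses changed px frac 0.000
lamp changed px frac 0.019
tray changed px frac 0.115
38.275 0.004044452097782397
the job is handed in; nothing more can be done
None
```

I handed the job in at 38.3 s: two solid slugs stand in the square tray and the one hollow slug stands in the round pan. No verdict was reported.

| Slug | Lift effort | Estimated mass | Result | Placed in |
|---|---|---|---|---|
| Right | 6.4 N | about 0.65 kg | solid | tray |
| Middle | 6.9 N | about 0.7 kg | solid | tray |
| Left | 1.7 N | about 0.17 kg | hollow | pan |

- **Reach:** each slug was reached under the light with the tool leaning back 45°.
- **Last checks:** the final pictures show all three upright, and the gripper was clear and at rest. In the top view the lid, fan and fuses are unchanged from the start, pixel for pixel. The light's region differs by 2 %, and I took that to be the slugs gone from under its edge.
- **Disagreements:**
  - An early approach stalled when a wrist joint hit its range limit in free air. I switched to another wrist position before touching anything.
  - The second slug met the tray floor 1–2 mm lower than I had calculated.

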